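# Set a cartridge in the hand-cranked press

### The job

Push the press's slide fully home so that the cartridge stands under the ram. Then take the crank by its knob and turn it clockwise, steadily and unhurried (not even for a moment faster than 0.7 turns a second), through the heavy point that comes once in every turn, until the ram bears firmly on the piston inside the cartridge (about 15 N at the knob beyond what turning it free takes); hold that for a good half second, do not force it further. Ease the crank back until the press is unloaded, without ever letting it jump ahead or fly back, and let go of it where it stays at rest, leaving the things round the press undisturbed.

Things in the scene. Friction and masses are not known exactly. Their poses are not given: they have to be found in the camera images.
- press: Grey bench press fixed to the bench: base 130 x 160 mm with a 70 mm wide tongue to the front, two steel columns, cross-head and on it a round aluminium drum 90 mm across, top at 179 mm. Origin on the bench under the crank axis; z up; -x points to its front (the slide's side), y to its left.
- crank_axis (a point): On the crank's upright axis, at the knob's mid height (228 mm); axes as the press. A sprung roller hidden in the drum below makes one heavy point a turn, always at the same, unknown place of the turn: over about 0.7 rad the crank resists with up to 6 to 10 N at the knob, over the next 0.7 rad it is driven on as hard; let go there, it runs off by itself. The start is outside it.
- crank_knob (a point): Middle of the black knob: upright cylinder 25 mm across, 58 mm high (199 to 257 mm above the bench), free to spin on its pin at the end of the crank arm, 50 mm from the crank axis. Arm's top at 197 mm, a screw head on the axis to 205 mm; nothing else is as high. Grip it from above, keeping the hand's yaw as you go round. Its own axes spin and mean nothing.
- crank (a joint): Crank angle in rad, growing clockwise seen from above, over several turns. At 0 the arm points to the press's +y (left), at pi/2 to its +x (rear). It starts at 0 to 0.9. Turning free takes about 1 to 3 N at the knob. Each radian clockwise lowers the ram 4 mm. A stop ends its travel at 16.
- ram: Round steel ram 18 mm thick, coming down out of the cross-head as the crank turns. Its origin is at the press's origin when the crank is at 0 and goes down with it; its lower end is 98 mm above this origin.
- holder (a joint): The slide under the press, in m: 0 is fully home (cartridge under the ram, a stop), growing as it is drawn out to the front along the press's -x, at most 0.055. It starts 36 to 50 mm out. Sliding it takes about 3 to 5 N and it stays where it is left.
- slide_handle (a point): Middle of the slide's handle, 75 mm above the bench: upright black post 16 mm across, 30 to 110 mm above the bench, with a 21 mm thick head from 92 mm up. It stands 95 mm in front of the crank axis when the slide is home. Grip it from above or push it from its front.
- cartridge: Dark steel cup on the slide, 50 mm across, 60 mm high; origin under its centre. A spring piston inside lies at an unknown depth: the ram meets it between 8 and 12 rad of crank, then the force on it grows 180 N a radian (at the knob 14 N a radian; 15 N there is 190 N). Under 110 N is too little, over 300 N too much. The load drives an unheld crank back.
- cup_mid (a point): Centre of a white lidded sample cup, 54 mm across and 62 mm high, standing loose near the press; to be left alone.
- bottle_mid (a point): Centre of a dropper bottle 33 mm across and 94 mm high, standing loose near the press; to be left alone.
- clock_mid (a point): Centre of a white interval timer 48 x 78 x 72 mm, standing loose near the press; to be left alone.

How it is judged (in metres and radians):
On the way, in this order (a step that is already met when the one before it is completed fails the run):
1. the slide is fully home (value of joint holder below 0.0025 m), for 0.2 s.
2. the ram bears firmly on the piston (over 110 N) for half a second (contact force between ram and cartridge above 110 N and value of joint holder below 0.004 m), for 0.5 s.
3. the press is unloaded again (contact force between ram and cartridge below 2 N), for 0.2 s.
At the end, for the whole second after the job is handed in: The slide is home (within 4 mm), the ram presses on the piston with less than 2 N, and the crank stands still (under 0.05 rad/s), let go (value of joint holder below 0.004 m and contact force between ram and cartridge below 2 N and velocity of joint crank between -0.05 and 0.05 rad/s); the robot touches nothing.
It fails at once if the crank turns faster than 4.5 rad/s either way (it jumped ahead or flew back) (velocity of joint crank above 4.5 rad/s or velocity of joint crank below -4.5 rad/s).
It fails at once if the ram forces the piston with more than 300 N (contact force between ram and cartridge above 300 N).
It fails at once if the ram is cranked down (crank beyond 3 rad) with the slide not home (value of joint crank above 3 rad and value of joint holder above 0.01 m).
It fails at once if a thing beside the press is moved by more than 20 mm (distance of any of cup_mid, bottle_mid, clock_mid from where it was at the start of the episode above 0.02 m).
It also fails if it takes over 72 s, if anything falls off the work surface, if the arm or the gripper's body presses on something with over 40 N, if the wrist force passes 120 N, or if a joint passes its speed limit or range.

### The arm

A 6-joint arm with a two-finger parallel gripper is mounted at the origin on a cart in front of the work surface, level with it; the furniture and walls round the work are solid. World frame = base frame: x ahead of the robot, y to its left, z up, the work surface at z = 0. Lengths are in m, angles in degrees, forces in N, time in s.
With the tool pointing down it reaches from about 0.375 to 0.9 m from the base axis. Payload 3.1 kg.
Tool frame: the origin (TCP) lies at the very end of the fingers, on their centre line; the grasp point (between the pads) lies bot.grip_point_offset behind it (bot.grip_point_offset is the distance from the TCP to the grasp point, in m); z points along the fingers, y is the line along which they close (so a half turn about z gives the same grasp; the last joint's range is limited). The gripper opens to 87 mm and grips with 3 to 60 N. Pads are 19 mm wide; open, the fingers measure 117 mm over their backs; the gripper's body (75 mm by 190 mm) begins 51 mm behind the grasp point.
Start: joints at [62.882, 30.224, 82.088, -0, 67.689, -10.227], TCP at [0.182, 0.598, 0.223] pointing down, gripper open.
Joint ranges: [-176.69, 176.69], [-43.24, 126.21], [12.49, 139.97], [-82, 262], [0, 151.66], [-163.58, 163.58]. Speed limits (degrees/s): [159.86, 159.86, 180, 180, 180, 180].

### API

Orientations are given as a 3x3 rotation matrix whose columns are the frame's x, y, z axes.
In Python, from rig import bot, viewer, ticket gives the robot as it stands.
- The arm moves only by the tool servo_tool, never from a script. Its argument "targets" is a list of rows, each an object with "offset": the shift along the tool's x, y, z in m, a list of three; "dr": the turn, a rotation vector about the tool's x, y, z in degrees, a list of three. In form: [{"offset": [x, y, z], "dr": [ax, ay, az]}, ...]. A call has 1 to 20 rows; each row is the pose to reach, as a shift and turn from the pose commanded when the call began, along the tool's axes at that moment; what a row does not reach only later rows make up. A row lasts 1/12 s, in which the tool goes at most 41.7 mm and 7.16 degrees, less where a joint would pass 70% of its speed; a pose out of reach is approached as far as the arm can. A call with a gripper value outside its range is refused whole. "gripper" is the gripper command: -1 is fully open, 1 is shut, values between are in proportion, set as the call begins (left out, the last holds). The fingers move at their own pace and stop on an object; the grip force is fixed at half the most. Time passes only in rows, so rows that repeat a pose let the fingers close. It gives the time, the measured TCP pose, the force, the opening and the grip force at its end, in the units of the state.
- bot.read_state(): the state, without advancing time (a new reading comes with each control period).
- viewer.capture(name): name is "scene" or "top" or "wrist"; returns a dict with "color" (420x560x3 uint8, red, green, blue), "camera_matrix" (3x3 intrinsics, pixels), "k1" (the pictures are not rectified: a ray, as slopes to the right and down, at radius r is drawn at 1 + k1 r^2 times it, then the intrinsics apply), "R" (3x3) and "t" (3): a world point X has camera coordinates R X + t. Camera axes: x right, y down, z forward; pixel columns grow to the right and rows downward; lengths in m; the calibration is good to about 2 mm. A picture is of the moment at which its call begins. There is no depth.
- ticket.hand_in(): hands the job in; it is judged then, once.
The state is a dict: "time_s": time; "joint_positions": joint angles; "qvel": joint speeds; "tau": joint torques, N m; "position": TCP position; "tcp_rot": TCP orientation; "force": force on the tool from outside, world axes, zero at the start; "moment": the same for the moment, N m; "opening": opening from 0.0 (shut) to 1.0 (fully open); "grasp_force": force on a finger pad.
Only numpy, scipy, OpenCV 4.12 (cv2) and the standard library are available. Lean on these libraries where they do the work, as an engineer would, in place of code of your own. Each camera call takes 0.05 s, during which the arm holds its last target. There are 200 camera calls.

## Working session

There is one attempt and no reset: what is moved stays moved. The work goes in short steps, Python scripts to look and compute and a tool call to move; the robot and the scene stay as the last step left them, time stands still between calls to the robot, and variables do not carry over. Pictures are saved under pics/ and viewed, at most 10 in all, crops included, and the job is handed in when it is done.

Besides the shell and the picture viewer there is one more tool, called after ">>>" by a JSON object that holds its "fn" and its "kwargs". servo_tool: Moves the arm, as the interface text tells. Its arguments: {"type":"object","properties":{"targets":{"type":"array"},"gripper":{"type":"number"}},"required":["targets"]}

```bash
mkdir -p pics; ls; python3 - <<'E'
from rig import bot, viewer
import cv2, numpy as np
s=bot.read_state(); print(s, bot.grip_point_offset)
for n in ("scene","top"):
    d=viewer.capture(n); cv2.imwrite(f"pics/{n}0.png",d["color"][:,:,::-1]); print(n,d["camera_matrix"],d["k1"],d["R"],d["t"])
E
```

```text
pics
{'time_s': 0.0, 'joint_positions': array([ 6.28817052e+01,  3.02783287e+01,  8.21581859e+01, -4.44198407e-04,
        6.76886939e+01, -1.02282146e+01]), 'qvel': array([ 0.05592246, -0.03214544, -0.02632289, -0.01776435,  0.0139591 ,
       -0.01534872]), 'tau': array([-1.36513547e-03, -4.40041065e+01, -1.76592797e+01,  6.29860489e-02,
        5.84425055e-02, -1.46657344e-04]), 'position': array([0.18122251, 0.59736866, 0.22156848]), 'tcp_rot': array([[-9.56864569e-01,  2.90532645e-01, -9.89738709e-04],
       [ 2.90534081e-01,  9.56862661e-01, -1.94833176e-03],
       [ 3.80990036e-04, -2.15184246e-03, -9.99997612e-01]]), 'force': array([-1.49721537e-01, -1.13256874e+00,  1.05719147e-03]), 'moment': array([ 0.05353655,  0.01475914, -0.01292332]), 'grasp_force': 0.0, 'opening': 0.9975180788543384} 0.0187
scene [[379.68730006   0.         280.16261867]
 [  0.         379.68730006 203.59311178]
 [  0.           0.           1.        ]] 0.0024329591397341315 [[ 0.21206205 -0.97715235 -0.01424646]
 [-0.79207064 -0.16332018 -0.58817567]
 [ 0.57241051  0.13601394 -0.8086077 ]] [-0.11624513  0.49676668  0.68377749]
top [[412.93875113   0.         274.0990785 ]
 [  0.         412.93875113 211.88737195]
 [  0.           0.           1.        ]] 0.03963730191460108 [[-0.02519209 -0.99967214  0.00457981]
 [-0.9979579   0.02487937 -0.05883067]
 [ 0.05869744 -0.00605252 -0.99825747]] [0.00376071 0.52527969 1.13869655]
```

View pics/scene0.png

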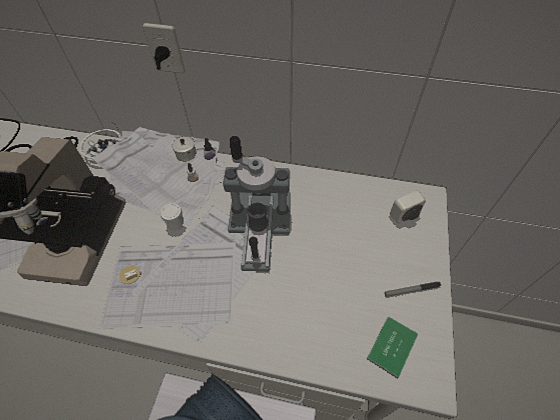

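View pics/top0.png

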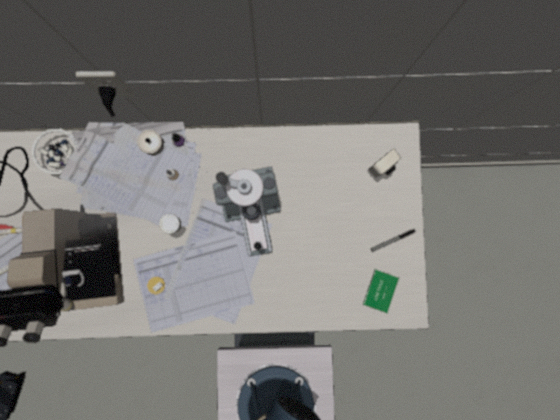

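The top view shows the press at about (248,195) with the crank knob at about (222,178) and the slide handle at about (258,246). Enlarged crops next.

```bash
python3 - <<'E'
import cv2
a=cv2.imread("pics/top0.png")[130:270,150:300]; b=cv2.imread("pics/scene0.png")[125:280,155:305]
a=cv2.resize(a,(400,373),interpolation=3); b=cv2.resize(b,(400,413),interpolation=3)
import numpy as np
a=cv2.imread("pics/top0.png")[150:270,195:295]; b=cv2.imread("pics/scene0.png")[130:280,205:305]
a=cv2.resize(a,None,fx=4,fy=4,interpolation=3); b=cv2.resize(b,None,fx=4,fy=4,interpolation=3)
c=np.zeros((600,800,3),np.uint8); c[:480,:400]=a; c[:,400:]=b
c=cv2.convertScaleAbs(c,alpha=1.5)
cv2.imwrite("pics/crop0.png",c)
E
```

```text
(no output)
```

View pics/crop0.png

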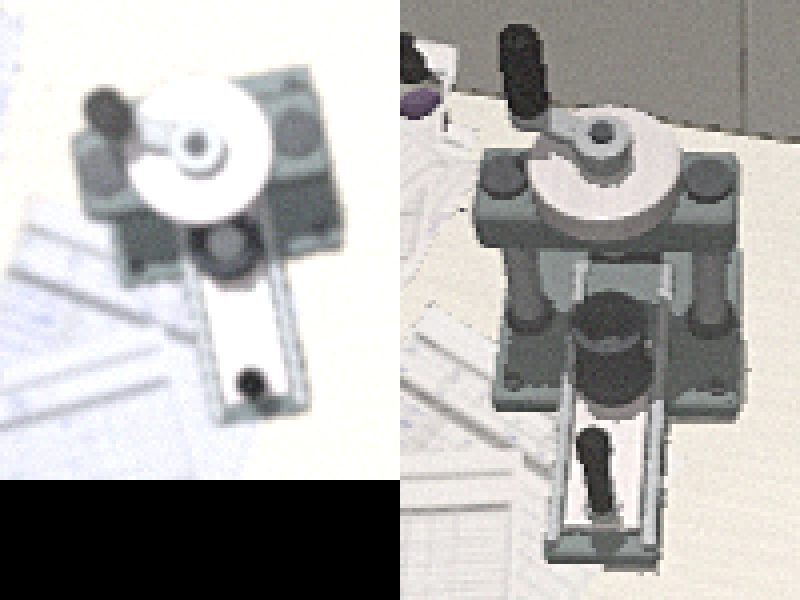

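```bash
cat > h.py <<'E'
import numpy as np, cv2
def ray(d,uv):
    K=d["camera_matrix"]; D=np.array([d["k1"],0,0,0,0.])
    p=cv2.undistortPoints(np.array([[uv]],float),K,D).ravel()
    R,t=np.array(d["R"]),np.array(d["t"])
    return -R.T@t, R.T@np.array([p[0],p[1],1])
def atz(d,uv,z):
    o,v=ray(d,uv); return (o+v*(z-o[2])/v[2]).round(4)
def proj(d,X):
    R,t=np.array(d["R"]),np.array(d["t"]); p=R@np.array(X)+t; x=p[:2]/p[2]; x=x*(1+d["k1"]*(x@x)); K=d["camera_matrix"]
    return (x*[K[0,0],K[1,1]]+K[:2,2]).round(1)
E
python3 - <<'E'
from rig import viewer; from h import *
T=viewer.capture("top"); S=viewer.capture("scene")
for n,a,b,z in (("axis",(244.5,186.5),(255.5,162.5),.205),("knob",(220.7,176.7),(234.7,139),.257),("handle",(257.5,245.2),(253.2,239),.11)):
    print(n,atz(T,a,z),atz(S,b,z))
print("cart",atz(T,(195+228/4,150+240/4),.08),"cup",atz(T,(170,222),.06), "front tongue", atz(T,(195+265/4,150+410/4),0.02))
E
```

```text
axis [0.5753 0.0595 0.205 ] [0.5796 0.0609 0.205 ]
knob [0.5921 0.1084 0.257 ] [0.5923 0.1075 0.257 ]
handle [0.4356 0.0357 0.11  ] [0.4379 0.0363 0.11  ]
cart [0.5279 0.0491 0.08  ] cup [0.5025 0.2697 0.06  ] front tongue [0.4133 0.029  0.02  ]
```

```bash
python3 - <<'E'
from rig import viewer; from h import *
T=viewer.capture("top"); S=viewer.capture("scene")
for p in ((75,285),(22,278),(127,200),(115,190)):
    print(p,[list(atz(S,p,z)) for z in (0,.1,.2)])
for p in ((120,300),(120,215),(25,345),(60,290)): print("T",p,[list(atz(T,p,z)) for z in (0,.1,.3)])
print(proj(T,(.18,.6,.22)),proj(T,(.18,.6,.30)),proj(S,(.18,.6,.22)))
E
```

```text
(75, 285) [[np.float64(0.289), np.float64(0.4465), np.float64(0.0)], [np.float64(0.2579), np.float64(0.3787), np.float64(0.1)], [np.float64(0.2268), np.float64(0.3109), np.float64(0.2)]]
(22, 278) [[np.float64(0.279), np.float64(0.5829), np.float64(0.0)], [np.float64(0.2491), np.float64(0.4989), np.float64(0.1)], [np.float64(0.2192), np.float64(0.4149), np.float64(0.2)]]
(127, 200) [[np.float64(0.5497), np.float64(0.4369), np.float64(0.0)], [np.float64(0.4877), np.float64(0.3702), np.float64(0.1)], [np.float64(0.4257), np.float64(0.3035), np.float64(0.2)]]
(115, 190) [[np.float64(0.5757), np.float64(0.4863), np.float64(0.0)], [np.float64(0.5106), np.float64(0.4137), np.float64(0.1)], [np.float64(0.4455), np.float64(0.3412), np.float64(0.2)]]
T (120, 300) [[np.float64(0.2921), np.float64(0.4238), np.float64(0.0)], [np.float64(0.3063), np.float64(0.3873), np.float64(0.1)], [np.float64(0.3346), np.float64(0.3143), np.float64(0.3)]]
T (120, 215) [[np.float64(0.5282), np.float64(0.4238), np.float64(0.0)], [np.float64(0.5221), np.float64(0.3873), np.float64(0.1)], [np.float64(0.51), np.float64(0.3143), np.float64(0.3)]]
T (25, 345) [[np.float64(0.1799), np.float64(0.6781), np.float64(0.0)], [np.float64(0.2036), np.float64(0.6198), np.float64(0.1)], [np.float64(0.2512), np.float64(0.5033), np.float64(0.3)]]
T (60, 290) [[np.float64(0.3248), np.float64(0.5872), np.float64(0.0)], [np.float64(0.3361), np.float64(0.5367), np.float64(0.1)], [np.float64(0.3589), np.float64(0.4357), np.float64(0.3)]]
[  0.8 370.3] [-26.  383.7] [-87.7 273.5]
```

>>> {"fn": "servo_tool", "kwargs": {"targets": [{"offset":[0.067,-0.02,0],"dr":[0,0,0]},{"offset":[0.067,-0.02,0],"dr":[0,0,0]},{"offset":[0.015,-0.191,0],"dr":[0,0,0]},{"offset":[0.015,-0.191,0],"dr":[0,0,0]},{"offset":[0.015,-0.191,0],"dr":[0,0,0]},{"offset":[0.015,-0.191,0],"dr":[0,0,0]},{"offset":[0.015,-0.191,0],"dr":[0,0,0]},{"offset":[-0.152,-0.265,0],"dr":[0,0,0]},{"offset":[-0.152,-0.265,0],"dr":[0,0,0]},{"offset":[-0.152,-0.265,0],"dr":[0,0,0]},{"offset":[-0.152,-0.265,0],"dr":[0,0,0]},{"offset":[-0.152,-0.265,0],"dr":[0,0,0]},{"offset":[-0.339,-0.418,0],"dr":[0,0,0]},{"offset":[-0.339,-0.418,0],"dr":[0,0,0]},{"offset":[-0.339,-0.418,0],"dr":[0,0,0]},{"offset":[-0.339,-0.418,0],"dr":[0,0,0]},{"offset":[-0.339,-0.418,0],"dr":[0,0,0]},{"offset":[-0.339,-0.418,0],"dr":[0,0,0]},{"offset":[-0.367,-0.485,0],"dr":[0,0,-13]},{"offset":[-0.367,-0.485,0],"dr":[0,0,-26.5]}], "gripper": 1}}

```text
time_s: 1.97
position: [0.3927, 0.033, 0.2228]
tcp_rot: [[-0.996, 0.091, 0.002], [0.091, 0.996, -0.0], [-0.002, -0.0, -1.0]]
force: [0.2, -1.1, -0.0]
opening: 0.003
grasp_force: 0.0
```

>>> {"fn": "servo_tool", "kwargs": {"targets": [{"offset":[0,0,0.03],"dr":[0,0,-7]},{"offset":[0,0,0.06],"dr":[0,0,-13]},{"offset":[0,0,0.09],"dr":[0,0,-13]},{"offset":[0,0,0.12],"dr":[0,0,-13]},{"offset":[0,0,0.153],"dr":[0,0,-13]},{"offset":[0,0,0.153],"dr":[0,0,-13]}]}}

```text
time_s: 2.47
position: [0.3882, 0.0353, 0.0644]
tcp_rot: [[-0.991, -0.13, -0.013], [-0.13, 0.992, 0.003], [0.012, 0.004, -1.0]]
force: [-1.4, -0.6, 0.2]
opening: 0.004
grasp_force: 0.0
```

```bash
python3 - <<'E'
from rig import viewer,bot; from h import *
S=viewer.capture("scene"); W=viewer.capture("wrist")
c=np.zeros((600,800,3),np.uint8)
c[:,:400]=cv2.resize(S["color"][130:280,205:305],(400,600),interpolation=3)
c[:300,400:]=cv2.resize(W["color"],(400,300)); 
cv2.imwrite("pics/c1.png",c[:,:,::-1]); print(bot.read_state()["position"],bot.read_state()["tcp_rot"])
E
```

```text
[0.39069073 0.03508113 0.06889805] [[-9.91405341e-01 -1.30772149e-01 -3.75438750e-03]
 [-1.30775796e-01  9.91411691e-01  7.42048731e-04]
 [ 3.62510435e-03  1.22665409e-03 -9.99992677e-01]]
```

View pics/c1.png

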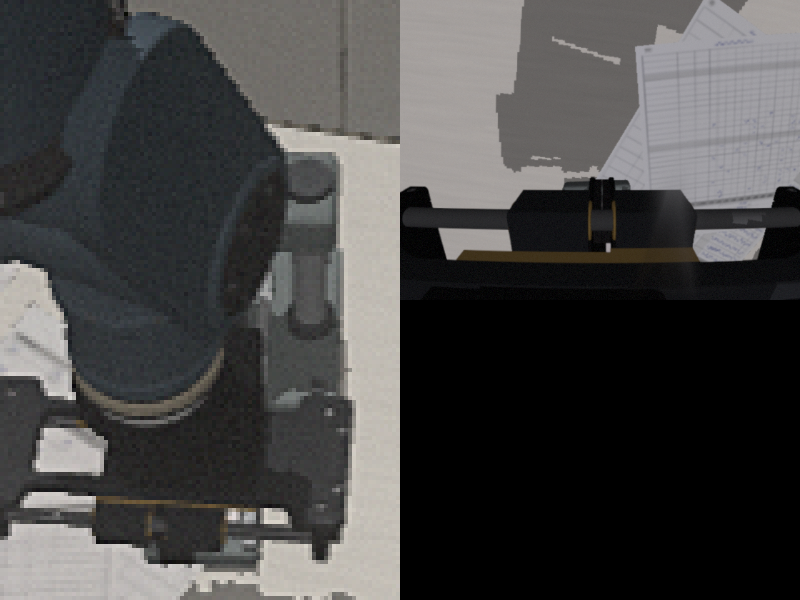

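>>> {"fn": "servo_tool", "kwargs": {"targets": [{"offset":[0,-0.007,0],"dr":[0,0,0]},{"offset":[-0.01,-0.007,0],"dr":[0,0,0]},{"offset":[-0.02,-0.006,0],"dr":[0,0,0]},{"offset":[-0.025,-0.006,0],"dr":[0,0,0]},{"offset":[-0.03,-0.006,0],"dr":[0,0,0]},{"offset":[-0.035,-0.006,0],"dr":[0,0,0]},{"offset":[-0.04,-0.006,0],"dr":[0,0,0]},{"offset":[-0.045,-0.005,0],"dr":[0,0,0]},{"offset":[-0.05,-0.005,0],"dr":[0,0,0]},{"offset":[-0.055,-0.005,0],"dr":[0,0,0]},{"offset":[-0.06,-0.005,0],"dr":[0,0,0]},{"offset":[-0.065,-0.005,0],"dr":[0,0,0]}]}}

```text
time_s: 3.57
position: [0.4561, 0.0394, 0.0694]
tcp_rot: [[-0.991, -0.131, -0.002], [-0.131, 0.991, 0.001], [0.002, 0.001, -1.0]]
force: [-3.5, 4.5, 2.9]
opening: 0.001
grasp_force: 2.8
```

>>> {"fn": "servo_tool", "kwargs": {"targets": [{"offset":[-0.003,0,0],"dr":[0,0,0]},{"offset":[-0.006,0,0],"dr":[0,0,0]},{"offset":[-0.009,0,0],"dr":[0,0,0]},{"offset":[-0.012,0,0],"dr":[0,0,0]},{"offset":[-0.012,0,0],"dr":[0,0,0]}]}}

```text
time_s: 3.98
position: [0.465, 0.0405, 0.069]
tcp_rot: [[-0.991, -0.132, -0.008], [-0.132, 0.991, 0.0], [0.008, 0.002, -1.0]]
force: [-8.7, 0.2, 5.2]
opening: 0.005
grasp_force: 4.3
```

>>> {"fn": "servo_tool", "kwargs": {"targets": [{"offset":[-0.002,0,0],"dr":[0,0,0]},{"offset":[-0.004,0,0],"dr":[0,0,0]},{"offset":[-0.006,0,0],"dr":[0,0,0]},{"offset":[-0.006,0,0],"dr":[0,0,0]}]}}

```text
time_s: 4.32
position: [0.4651, 0.0412, 0.0686]
tcp_rot: [[-0.991, -0.133, -0.02], [-0.133, 0.991, 0.001], [0.02, 0.003, -1.0]]
force: [-15.4, -3.9, 9.0]
opening: 0.004
grasp_force: 8.0
```

>>> {"fn": "servo_tool", "kwargs": {"targets": [{"offset":[0.02,0,0],"dr":[0,0,0]},{"offset":[0.06,0,0],"dr":[0,0,0]},{"offset":[0.06,0,-0.04],"dr":[0,0,0]},{"offset":[0.06,0,-0.08],"dr":[0,0,0]},{"offset":[0.06,0,-0.12],"dr":[0,0,0]},{"offset":[0.06,0,-0.16],"dr":[0,0,0]},{"offset":[0.06,0,-0.2],"dr":[0,0,0]},{"offset":[0.06,0,-0.24],"dr":[0,0,0]},{"offset":[0.022,0.01,-0.24],"dr":[0,0,0]},{"offset":[-0.016,0.02,-0.24],"dr":[0,0,0]},{"offset":[-0.054,0.03,-0.24],"dr":[0,0,0]},{"offset":[-0.092,0.04,-0.24],"dr":[0,0,0]},{"offset":[-0.115,0.046,-0.24],"dr":[0,0,0]},{"offset":[-0.13,0.051,-0.24],"dr":[0,0,0]},{"offset":[-0.13,0.051,-0.24],"dr":[0,0,0]},{"offset":[-0.13,0.051,-0.24],"dr":[0,0,0]}], "gripper": -1}}

```text
time_s: 5.65
position: [0.5981, 0.1084, 0.3094]
tcp_rot: [[-0.991, -0.131, 0.002], [-0.131, 0.991, -0.0], [-0.002, -0.001, -1.0]]
force: [0.3, -0.4, -0.3]
opening: 0.991
grasp_force: 0.0
```

```bash
python3 - <<'E'
from rig import viewer,bot; from h import *
S=viewer.capture("top"); W=viewer.capture("wrist"); Q=viewer.capture("scene")
c=np.zeros((600,800,3),np.uint8)
c[:300,:400]=cv2.resize(W["color"],(400,300)); 
c[300:,:400]=cv2.resize(S["color"][150:270,195:355],(400,300),interpolation=3)
c[:,400:]=cv2.resize(Q["color"][130:280,205:305],(400,600),interpolation=3)
cv2.imwrite("pics/c2.png",cv2.convertScaleAbs(c[:,:,::-1],alpha=1.5)); s=bot.read_state(); print(s["position"],s["tcp_rot"],s["force"])
print(proj(W,(.592,.108,.257)),proj(W,(.577,.06,.205)),proj(W,(.4833,.0443,.11)),proj(Q,(.4833,.0443,.11)),proj(S,(.4833,.0443,.11)))
E
```

```text
[0.59610956 0.10796531 0.30973064] [[-9.91471427e-01 -1.30323683e-01  3.84163104e-04]
 [-1.30323799e-01  9.91471443e-01 -2.93392318e-04]
 [-3.42650779e-04 -3.40955695e-04 -9.99999883e-01]] [-0.11163763  0.65670859 -0.2218866 ]
[281.9 224.3] [227.7 180. ] [235.4  72.7] [254.8 221.8] [253.7 226.6]
```

View pics/c2.png

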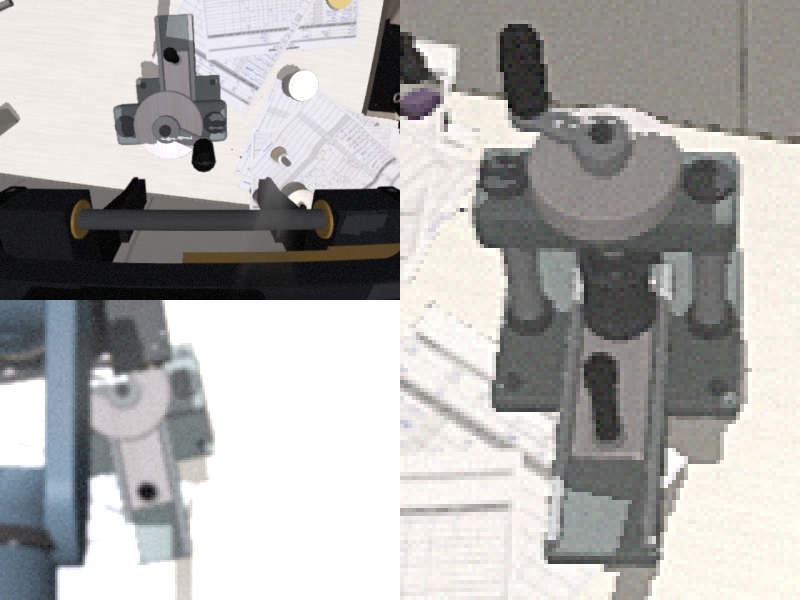

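The slide is home (handle top in the scene view at about (255,220), predicted (254.8,221.8)), and the wrist view agrees with my knob and axis positions. Descending and gripping.

>>> {"fn": "servo_tool", "kwargs": {"targets": [{"offset":[0.003,0,0.03],"dr":[0,0,0]},{"offset":[0.003,0,0.06],"dr":[0,0,0]},{"offset":[0.003,0,0.08],"dr":[0,0,0]},{"offset":[0.003,0,0.097],"dr":[0,0,0]},{"offset":[0.003,0,0.097],"dr":[0,0,0]}]}}

```text
time_s: 6.22
position: [0.5903, 0.1075, 0.2093]
tcp_rot: [[-0.991, -0.13, -0.007], [-0.13, 0.992, -0.0], [0.007, 0.001, -1.0]]
force: [-2.0, -1.0, -0.5]
opening: 0.998
grasp_force: 0.0
```

>>> {"fn": "servo_tool", "kwargs": {"targets": [{"offset":[0,0,0],"dr":[0,0,0]},{"offset":[0,0,0],"dr":[0,0,0]},{"offset":[0,0,0],"dr":[0,0,0]},{"offset":[0,0,0],"dr":[0,0,0]},{"offset":[0,0,0],"dr":[0,0,0]},{"offset":[0,0,0],"dr":[0,0,0]},{"offset":[0,0,0],"dr":[0,0,0]},{"offset":[0,0,0],"dr":[0,0,0]},{"offset":[0,0,0],"dr":[0,0,0]},{"offset":[0,0,0],"dr":[0,0,0]}], "gripper": 1}}

```text
time_s: 7.05
position: [0.5936, 0.1081, 0.2125]
tcp_rot: [[-0.991, -0.131, -0.0], [-0.131, 0.991, 0.0], [0.0, 0.0, -1.0]]
force: [-1.1, -0.2, -0.0]
opening: 0.327
grasp_force: 0.0
```

>>> {"fn": "servo_tool", "kwargs": {"targets": [{"offset":[0,0,0],"dr":[0,0,0]},{"offset":[0,0,0],"dr":[0,0,0]},{"offset":[0,0,0],"dr":[0,0,0]}]}}

```text
time_s: 7.3
position: [0.5936, 0.1089, 0.2125]
tcp_rot: [[-0.991, -0.131, 0.0], [-0.131, 0.991, 0.001], [-0.0, 0.001, -1.0]]
force: [0.8, 3.6, 0.1]
opening: 0.28
grasp_force: 30.0
```

```bash
cat >> h.py <<'E'
def tab(b0,b1,n,r=50.):
    b=np.radians(np.linspace(b0,b1,n+1)); P=np.c_[-r*np.sin(b),r*np.cos(b)]
    print(*[f"[{x:.1f},{y:.1f}]" for x,y in (P-P[0])[1:]])
def ang(pos,f,c=(0.5775,.0616)):
    v=np.array(pos[:2])-c; u=v/np.hypot(*v); phi=np.degrees(np.arctan2(v[1],v[0])); t=np.array([u[1],-u[0]])
    print(f"beta {(97.5-phi)%360:.1f} r {np.hypot(*v)*1e3:.1f} tangential(resist) {-np.dot(f[:2],t):.1f} radial {np.dot(f[:2],u):.1f}")
E
python3 -c "
from h import *
tab(25.5,70.5,10)
tab(70.5,115.5,10)
tab(115.5,160.5,10)
tab(160.5,205.5,10)"
```

```text
[-3.5,-1.8] [-6.8,-3.9] [-9.9,-6.3] [-12.9,-8.9] [-15.6,-11.7] [-18.1,-14.7] [-20.4,-17.9] [-22.4,-21.3] [-24.2,-24.8] [-25.6,-28.4]
[-1.2,-3.7] [-2.0,-7.6] [-2.6,-11.5] [-2.9,-15.4] [-2.8,-19.3] [-2.4,-23.2] [-1.8,-27.1] [-0.8,-30.9] [0.5,-34.6] [2.0,-38.2]
[1.8,-3.5] [3.9,-6.8] [6.3,-9.9] [8.9,-12.9] [11.7,-15.6] [14.7,-18.1] [17.9,-20.4] [21.3,-22.4] [24.8,-24.2] [28.4,-25.6]
[3.7,-1.2] [7.6,-2.0] [11.5,-2.6] [15.4,-2.9] [19.3,-2.8] [23.2,-2.4] [27.1,-1.8] [30.9,-0.8] [34.6,0.5] [38.2,2.0]
```

>>> {"fn": "servo_tool", "kwargs": {"targets": [{"offset":[-0.0035,-0.0018,0],"dr":[0,0,0]},{"offset":[-0.0068,-0.0039,0],"dr":[0,0,0]},{"offset":[-0.0099,-0.0063,0],"dr":[0,0,0]},{"offset":[-0.0129,-0.0089,0],"dr":[0,0,0]},{"offset":[-0.0156,-0.0117,0],"dr":[0,0,0]},{"offset":[-0.0181,-0.0147,0],"dr":[0,0,0]},{"offset":[-0.0204,-0.0179,0],"dr":[0,0,0]},{"offset":[-0.0224,-0.0213,0],"dr":[0,0,0]},{"offset":[-0.0242,-0.0248,0],"dr":[0,0,0]},{"offset":[-0.0256,-0.0284,0],"dr":[0,0,0]}]}}

```text
time_s: 8.13
position: [0.6228, 0.0825, 0.2125]
tcp_rot: [[-0.991, -0.131, -0.0], [-0.131, 0.991, -0.001], [0.0, -0.001, -1.0]]
force: [0.5, 1.4, -0.5]
opening: 0.278
grasp_force: 30.0
```

```bash
python3 -c "
from h import *
from rig import bot
s=bot.read_state(); print(s['position'],s['force'],s['opening'],s['grasp_force']); ang(s['position'],s['force'])"
```

```text
[0.62283044 0.08254806 0.21249303] [ 0.46741839  1.38762707 -0.45042186] 0.27849426056131776 29.964762906218283
beta 72.7 r 49.9 tangential(resist) 1.1 radial 1.0
```

>>> {"fn": "servo_tool", "kwargs": {"targets": [{"offset":[-0.0012,-0.0037,0],"dr":[0,0,0]},{"offset":[-0.002,-0.0076,0],"dr":[0,0,0]},{"offset":[-0.0026,-0.0115,0],"dr":[0,0,0]},{"offset":[-0.0029,-0.0154,0],"dr":[0,0,0]},{"offset":[-0.0028,-0.0193,0],"dr":[0,0,0]},{"offset":[-0.0024,-0.0232,0],"dr":[0,0,0]},{"offset":[-0.0018,-0.0271,0],"dr":[0,0,0]},{"offset":[-0.0008,-0.0309,0],"dr":[0,0,0]},{"offset":[0.0005,-0.0346,0],"dr":[0,0,0]},{"offset":[0.002,-0.0382,0],"dr":[0,0,0]}]}}

```text
time_s: 8.97
position: [0.6248, 0.0452, 0.2124]
tcp_rot: [[-0.991, -0.131, -0.002], [-0.131, 0.991, 0.001], [0.002, 0.001, -1.0]]
force: [-4.3, 3.4, 2.0]
opening: 0.273
grasp_force: 30.0
```

```bash
cat > a.py <<'E'
from h import *
from rig import bot
s=bot.read_state(); print(s['time_s'],s['position'],s['force'],s['opening'],s['grasp_force']); ang(s['position'],s['force'])
E
python3 a.py
```

```text
8.9667 [0.62475381 0.0451677  0.2124469 ] [-4.27053195  3.39772795  1.95506938] 0.27273810589073755 29.974313018478966
beta 116.7 r 50.0 tangential(resist) 1.8 radial -5.1
```

>>> {"fn": "servo_tool", "kwargs": {"targets": [{"offset":[0.0021,-0.0035,0],"dr":[0,0,0]},{"offset":[0.0045,-0.0068,0],"dr":[0,0,0]},{"offset":[0.0072,-0.0099,0],"dr":[0,0,0]},{"offset":[0.0101,-0.0129,0],"dr":[0,0,0]},{"offset":[0.0132,-0.0156,0],"dr":[0,0,0]},{"offset":[0.0165,-0.0181,0],"dr":[0,0,0]},{"offset":[0.0199,-0.0204,0],"dr":[0,0,0]},{"offset":[0.0233,-0.0224,0],"dr":[0,0,0]},{"offset":[0.0268,-0.0242,0],"dr":[0,0,0]},{"offset":[0.0304,-0.0256,0],"dr":[0,0,0]}]}}

```text
time_s: 9.8
position: [0.599, 0.0163, 0.2125]
tcp_rot: [[-0.991, -0.13, 0.001], [-0.13, 0.991, 0.002], [-0.001, 0.002, -1.0]]
force: [-1.2, 6.9, -0.4]
opening: 0.274
grasp_force: 30.0
```

```bash
python3 a.py
```

```text
9.8 [0.59899278 0.01633561 0.21247607] [-1.15917887  6.94415955 -0.38722923] 0.2744558308165854 29.965828595172965
beta 162.1 r 50.1 tangential(resist) 1.9 radial -6.8
```

>>> {"fn": "servo_tool", "kwargs": {"targets": [{"offset":[0.0037,-0.0009,0],"dr":[0,0,0]},{"offset":[0.0076,-0.0014,0],"dr":[0,0,0]},{"offset":[0.0115,-0.0017,0],"dr":[0,0,0]},{"offset":[0.0154,-0.0015,0],"dr":[0,0,0]},{"offset":[0.0193,-0.0011,0],"dr":[0,0,0]},{"offset":[0.0232,-0.0003,0],"dr":[0,0,0]},{"offset":[0.0271,0.0007,0],"dr":[0,0,0]},{"offset":[0.0309,0.0021,0],"dr":[0,0,0]},{"offset":[0.0346,0.0037,0],"dr":[0,0,0]},{"offset":[0.0382,0.0054,0],"dr":[0,0,0]}]}}

```text
time_s: 10.63
position: [0.56, 0.0149, 0.2125]
tcp_rot: [[-0.991, -0.131, 0.0], [-0.131, 0.991, -0.002], [0.0, -0.002, -1.0]]
force: [0.8, -2.5, -2.6]
opening: 0.278
grasp_force: 30.0
```

```bash
python3 a.py; python3 -c "
from h import *
tab(205.5,250.5,10)
tab(250.5,295.5,10)"
```

```text
10.6333 [0.56004873 0.01486488 0.21252172] [ 0.77208371 -2.47510865 -2.55009829] 0.27818036801822715 29.95250259376317
beta 208.0 r 49.9 tangential(resist) 1.6 radial 2.0
[3.5,1.8] [6.8,3.9] [9.9,6.3] [12.9,8.9] [15.6,11.7] [18.1,14.7] [20.4,17.9] [22.4,21.3] [24.2,24.8] [25.6,28.4]
[1.2,3.7] [2.0,7.6] [2.6,11.5] [2.9,15.4] [2.8,19.3] [2.4,23.2] [1.8,27.1] [0.8,30.9] [-0.5,34.6] [-2.0,38.2]
```

```bash
python3 -c "
from h import *
for b in range(6): tab(205.5+30*b,235.5+30*b,10)"
```

```text
[2.3,1.2] [4.6,2.5] [6.8,3.9] [8.9,5.5] [10.9,7.1] [12.9,8.9] [14.7,10.7] [16.5,12.7] [18.1,14.7] [19.7,16.8]
[1.4,2.2] [2.7,4.5] [3.9,6.8] [5.0,9.2] [5.9,11.6] [6.7,14.1] [7.4,16.6] [8.0,19.2] [8.4,21.8] [8.6,24.4]
[0.1,2.6] [0.1,5.2] [0.0,7.8] [-0.3,10.4] [-0.7,13.0] [-1.2,15.6] [-1.9,18.1] [-2.7,20.6] [-3.7,23.1] [-4.7,25.4]
[-1.2,2.3] [-2.5,4.6] [-3.9,6.8] [-5.5,8.9] [-7.1,10.9] [-8.9,12.9] [-10.7,14.7] [-12.7,16.5] [-14.7,18.1] [-16.8,19.7]
[-2.2,1.4] [-4.5,2.7] [-6.8,3.9] [-9.2,5.0] [-11.6,5.9] [-14.1,6.7] [-16.6,7.4] [-19.2,8.0] [-21.8,8.4] [-24.4,8.6]
[-2.6,0.1] [-5.2,0.1] [-7.8,0.0] [-10.4,-0.3] [-13.0,-0.7] [-15.6,-1.2] [-18.1,-1.9] [-20.6,-2.7] [-23.1,-3.7] [-25.4,-4.7]
```

>>> {"fn": "servo_tool", "kwargs": {"targets": [{"offset":[0.0023,0.0012,0],"dr":[0,0,0]},{"offset":[0.0046,0.0025,0],"dr":[0,0,0]},{"offset":[0.0068,0.0039,0],"dr":[0,0,0]},{"offset":[0.0089,0.0055,0],"dr":[0,0,0]},{"offset":[0.0109,0.0071,0],"dr":[0,0,0]},{"offset":[0.0129,0.0089,0],"dr":[0,0,0]},{"offset":[0.0147,0.0107,0],"dr":[0,0,0]},{"offset":[0.0165,0.0127,0],"dr":[0,0,0]},{"offset":[0.0181,0.0147,0],"dr":[0,0,0]},{"offset":[0.0197,0.0168,0],"dr":[0,0,0]}]}}

```text
time_s: 11.47
position: [0.5383, 0.0307, 0.2125]
tcp_rot: [[-0.991, -0.131, -0.0], [-0.131, 0.991, 0.0], [0.0, 0.001, -1.0]]
force: [-1.9, -3.2, -2.5]
opening: 0.278
grasp_force: 30.0
```

```bash
python3 a.py
```

```text
11.4667 [0.53828713 0.03067151 0.21251791] [-1.93217532 -3.15581679 -2.51493216] 0.2779091016969957 29.956159476084423
beta 239.2 r 49.9 tangential(resist) 1.3 radial 3.5
```

>>> {"fn": "servo_tool", "kwargs": {"targets": [{"offset":[0.0014,0.0022,0],"dr":[0,0,0]},{"offset":[0.0027,0.0045,0],"dr":[0,0,0]},{"offset":[0.0039,0.0068,0],"dr":[0,0,0]},{"offset":[0.005,0.0092,0],"dr":[0,0,0]},{"offset":[0.0059,0.0116,0],"dr":[0,0,0]},{"offset":[0.0067,0.0141,0],"dr":[0,0,0]},{"offset":[0.0074,0.0166,0],"dr":[0,0,0]},{"offset":[0.008,0.0192,0],"dr":[0,0,0]},{"offset":[0.0084,0.0218,0],"dr":[0,0,0]},{"offset":[0.0086,0.0244,0],"dr":[0,0,0]}]}}

```text
time_s: 12.3
position: [0.5295, 0.0484, 0.2126]
tcp_rot: [[-0.991, -0.132, 0.005], [-0.132, 0.991, -0.01], [-0.004, -0.01, -1.0]]
force: [2.7, -16.9, -6.9]
opening: 0.277
grasp_force: 29.9
```

```bash
python3 a.py
```

```text
12.3 [0.52947919 0.04841952 0.21260039] [  2.68837582 -16.85005154  -6.86846427] 0.2766253987618843 29.925769204837707
beta 262.2 r 49.8 tangential(resist) 17.0 radial 1.9
```

>>> {"fn": "servo_tool", "kwargs": {"targets": [{"offset":[0,0,0],"dr":[0,0,0]},{"offset":[0,0,0],"dr":[0,0,0]},{"offset":[0,0,0],"dr":[0,0,0]}]}}

```text
time_s: 12.55
position: [0.5288, 0.051, 0.2126]
tcp_rot: [[-0.991, -0.131, 0.004], [-0.131, 0.991, -0.004], [-0.003, -0.005, -1.0]]
force: [2.6, -8.8, -5.8]
opening: 0.278
grasp_force: 29.9
```

```bash
python3 a.py; python3 -c "
from h import *
tab(265.5,281.5,16)
tab(281.5,301.5,20)
tab(301.5,321.5,20)
"
```

```text
12.55 [0.52880672 0.0510106  0.21258902] [ 2.64087781 -8.78545224 -5.8488015 ] 0.2777823063846655 29.94983839213546
beta 265.2 r 49.8 tangential(resist) 9.1 radial -0.7
[0.1,0.9] [0.1,1.7] [0.1,2.6] [0.2,3.5] [0.2,4.4] [0.1,5.2] [0.1,6.1] [0.1,7.0] [0.0,7.8] [-0.1,8.7] [-0.2,9.6] [-0.3,10.4] [-0.4,11.3] [-0.5,12.2] [-0.7,13.0] [-0.8,13.9]
[-0.2,0.9] [-0.4,1.7] [-0.6,2.6] [-0.8,3.4] [-1.1,4.2] [-1.3,5.1] [-1.6,5.9] [-1.9,6.7] [-2.2,7.5] [-2.5,8.4] [-2.8,9.2] [-3.1,10.0] [-3.5,10.8] [-3.9,11.6] [-4.2,12.3] [-4.6,13.1] [-5.1,13.9] [-5.5,14.7] [-5.9,15.4] [-6.4,16.2]
[-0.5,0.7] [-0.9,1.5] [-1.4,2.2] [-1.9,2.9] [-2.4,3.6] [-3.0,4.3] [-3.5,5.0] [-4.1,5.7] [-4.6,6.3] [-5.2,7.0] [-5.8,7.7] [-6.4,8.3] [-7.0,8.9] [-7.6,9.5] [-8.2,10.1] [-8.9,10.7] [-9.5,11.3] [-10.2,11.9] [-10.8,12.5] [-11.5,13.0]
```

>>> {"fn": "servo_tool", "kwargs": {"targets": [{"offset":[0.0001,0.0009,0],"dr":[0,0,0]},{"offset":[0.0001,0.0017,0],"dr":[0,0,0]},{"offset":[0.0001,0.0026,0],"dr":[0,0,0]},{"offset":[0.0002,0.0035,0],"dr":[0,0,0]},{"offset":[0.0002,0.0044,0],"dr":[0,0,0]},{"offset":[0.0001,0.0052,0],"dr":[0,0,0]},{"offset":[0.0001,0.0061,0],"dr":[0,0,0]},{"offset":[0.0001,0.007,0],"dr":[0,0,0]},{"offset":[0,0.0078,0],"dr":[0,0,0]},{"offset":[-0.0001,0.0087,0],"dr":[0,0,0]},{"offset":[-0.0002,0.0096,0],"dr":[0,0,0]},{"offset":[-0.0003,0.0104,0],"dr":[0,0,0]},{"offset":[-0.0004,0.0113,0],"dr":[0,0,0]},{"offset":[-0.0005,0.0122,0],"dr":[0,0,0]},{"offset":[-0.0007,0.013,0],"dr":[0,0,0]},{"offset":[-0.0008,0.0139,0],"dr":[0,0,0]}]}}

```text
time_s: 13.88
position: [0.5277, 0.0639, 0.2126]
tcp_rot: [[-0.991, -0.132, 0.003], [-0.132, 0.991, -0.007], [-0.002, -0.007, -1.0]]
force: [2.7, -13.5, -5.0]
opening: 0.279
grasp_force: 29.9
```

```bash
python3 a.py
```

```text
13.8833 [0.52766995 0.06385306 0.21256734] [  2.67786083 -13.52087349  -4.95098545] 0.2790658739485115 29.944833165286582
beta 280.1 r 49.9 tangential(resist) 13.4 radial -3.3
```

>>> {"fn": "servo_tool", "kwargs": {"targets": [{"offset":[-0.0002,0.0009,0],"dr":[0,0,0]},{"offset":[-0.0004,0.0017,0],"dr":[0,0,0]},{"offset":[-0.0006,0.0026,0],"dr":[0,0,0]},{"offset":[-0.0008,0.0034,0],"dr":[0,0,0]},{"offset":[-0.0011,0.0042,0],"dr":[0,0,0]},{"offset":[-0.0013,0.0051,0],"dr":[0,0,0]},{"offset":[-0.0016,0.0059,0],"dr":[0,0,0]},{"offset":[-0.0019,0.0067,0],"dr":[0,0,0]},{"offset":[-0.0022,0.0075,0],"dr":[0,0,0]},{"offset":[-0.0025,0.0084,0],"dr":[0,0,0]},{"offset":[-0.0028,0.0092,0],"dr":[0,0,0]},{"offset":[-0.0031,0.01,0],"dr":[0,0,0]},{"offset":[-0.0035,0.0108,0],"dr":[0,0,0]},{"offset":[-0.0039,0.0116,0],"dr":[0,0,0]},{"offset":[-0.0042,0.0123,0],"dr":[0,0,0]},{"offset":[-0.0046,0.0131,0],"dr":[0,0,0]},{"offset":[-0.0051,0.0139,0],"dr":[0,0,0]},{"offset":[-0.0055,0.0147,0],"dr":[0,0,0]},{"offset":[-0.0059,0.0154,0],"dr":[0,0,0]},{"offset":[-0.0064,0.0162,0],"dr":[0,0,0]}]}}

```text
time_s: 15.55
position: [0.5323, 0.0828, 0.2126]
tcp_rot: [[-0.991, -0.131, 0.004], [-0.131, 0.991, -0.003], [-0.004, -0.003, -1.0]]
force: [4.2, -5.9, -5.9]
opening: 0.279
grasp_force: 29.9
```

```bash
python3 a.py
```

```text
15.55 [0.53225811 0.08275275 0.21259533] [ 4.15942604 -5.93454355 -5.94715349] 0.279021066902712 29.949932994395567
beta 302.6 r 49.9 tangential(resist) 3.6 radial -6.3
```

>>> {"fn": "servo_tool", "kwargs": {"targets": [{"offset":[-0.0006,0.0007,0],"dr":[0,0,0]},{"offset":[-0.0011,0.0015,0],"dr":[0,0,0]},{"offset":[-0.0017,0.0022,0],"dr":[0,0,0]},{"offset":[-0.0023,0.0029,0],"dr":[0,0,0]},{"offset":[-0.0029,0.0036,0],"dr":[0,0,0]},{"offset":[-0.0036,0.0043,0],"dr":[0,0,0]},{"offset":[-0.0042,0.005,0],"dr":[0,0,0]},{"offset":[-0.0049,0.0057,0],"dr":[0,0,0]},{"offset":[-0.0055,0.0063,0],"dr":[0,0,0]},{"offset":[-0.0062,0.007,0],"dr":[0,0,0]},{"offset":[-0.0069,0.0077,0],"dr":[0,0,0]},{"offset":[-0.0076,0.0083,0],"dr":[0,0,0]},{"offset":[-0.0083,0.0089,0],"dr":[0,0,0]},{"offset":[-0.009,0.0095,0],"dr":[0,0,0]},{"offset":[-0.0097,0.0101,0],"dr":[0,0,0]},{"offset":[-0.0105,0.0107,0],"dr":[0,0,0]},{"offset":[-0.0112,0.0113,0],"dr":[0,0,0]},{"offset":[-0.012,0.0119,0],"dr":[0,0,0]},{"offset":[-0.0127,0.0125,0],"dr":[0,0,0]},{"offset":[-0.0135,0.013,0],"dr":[0,0,0]}]}}

```text
time_s: 17.22
position: [0.5433, 0.0984, 0.2125]
tcp_rot: [[-0.991, -0.131, 0.003], [-0.131, 0.991, -0.001], [-0.003, -0.001, -1.0]]
force: [3.2, -3.6, -4.2]
opening: 0.277
grasp_force: 30.0
```

```bash
python3 a.py;python3 -c "
from h import *
tab(321.5,351.5,15)
tab(351.5,396.5,10)
"
```

```text
17.2167 [0.54329992 0.098381   0.2125477 ] [ 3.23434868 -3.60605138 -4.22906842] 0.27674195329533285 29.95734300441102
beta 324.6 r 50.2 tangential(resist) 0.1 radial -4.8
[-1.4,1.1] [-2.8,2.1] [-4.3,3.0] [-5.7,4.0] [-7.3,4.8] [-8.8,5.6] [-10.4,6.4] [-12.0,7.1] [-13.6,7.7] [-15.3,8.3] [-16.9,8.8] [-18.6,9.3] [-20.3,9.7] [-22.0,10.0] [-23.7,10.3]
[-3.9,0.4] [-7.8,0.5] [-11.7,0.4] [-15.6,-0.1] [-19.5,-0.9] [-23.3,-2.0] [-26.9,-3.4] [-30.5,-5.1] [-33.9,-7.0] [-37.1,-9.3]
```

>>> {"fn": "servo_tool", "kwargs": {"targets": [{"offset":[-0.0015,0.001,0],"dr":[0,0,0]},{"offset":[-0.003,0.002,0],"dr":[0,0,0]},{"offset":[-0.0046,0.0028,0],"dr":[0,0,0]},{"offset":[-0.0061,0.0037,0],"dr":[0,0,0]},{"offset":[-0.0078,0.0044,0],"dr":[0,0,0]},{"offset":[-0.0094,0.0051,0],"dr":[0,0,0]},{"offset":[-0.0111,0.0058,0],"dr":[0,0,0]},{"offset":[-0.0128,0.0064,0],"dr":[0,0,0]},{"offset":[-0.0145,0.007,0],"dr":[0,0,0]},{"offset":[-0.0163,0.0075,0],"dr":[0,0,0]}]}}

```text
time_s: 18.05
position: [0.5576, 0.1077, 0.2125]
tcp_rot: [[-0.991, -0.131, 0.001], [-0.131, 0.991, -0.001], [-0.001, -0.001, -1.0]]
force: [1.0, -5.8, -2.9]
opening: 0.275
grasp_force: 30.0
```

```bash
python3 a.py
```

```text
18.05 [0.55755885 0.10771398 0.2125327 ] [ 0.98825266 -5.77973769 -2.88707181] 0.27530243229288237 29.96384272466461
beta 344.1 r 50.2 tangential(resist) 1.4 radial -5.7
```

```bash
python3 -c "
from h import *
tab(341.5,431.5,20)
tab(431.5,476.5,10)
tab(476.5,521.5,10)
"
```

```text
[-3.8,1.1] [-7.6,1.9] [-11.5,2.4] [-15.4,2.6] [-19.4,2.5] [-23.3,2.0] [-27.1,1.3] [-30.9,0.3] [-34.6,-1.1] [-38.2,-2.7] [-41.6,-4.6] [-44.9,-6.7] [-48.0,-9.1] [-50.9,-11.8] [-53.6,-14.6] [-56.1,-17.7] [-58.3,-20.9] [-60.2,-24.3] [-61.9,-27.9] [-63.3,-31.6]
[-1.1,-3.8] [-1.9,-7.6] [-2.4,-11.5] [-2.6,-15.4] [-2.5,-19.4] [-2.0,-23.3] [-1.3,-27.1] [-0.3,-30.9] [1.1,-34.6] [2.7,-38.2]
[1.9,-3.4] [4.0,-6.7] [6.4,-9.8] [9.1,-12.7] [11.9,-15.4] [15.0,-17.9] [18.3,-20.1] [21.7,-22.0] [25.2,-23.7] [28.9,-25.1]
```

>>> {"fn": "servo_tool", "kwargs": {"targets": [{"offset":[-0.0038,0.0009,0],"dr":[0,0,0]},{"offset":[-0.0076,0.0015,0],"dr":[0,0,0]},{"offset":[-0.0115,0.0018,0],"dr":[0,0,0]},{"offset":[-0.0154,0.0018,0],"dr":[0,0,0]},{"offset":[-0.0194,0.0015,0],"dr":[0,0,0]},{"offset":[-0.0233,0.0008,0],"dr":[0,0,0]},{"offset":[-0.0271,-0.0001,0],"dr":[0,0,0]},{"offset":[-0.0309,-0.0013,0],"dr":[0,0,0]},{"offset":[-0.0346,-0.0029,0],"dr":[0,0,0]},{"offset":[-0.0382,-0.0047,0],"dr":[0,0,0]},{"offset":[-0.0416,-0.0066,0],"dr":[0,0,0]},{"offset":[-0.0449,-0.0087,0],"dr":[0,0,0]},{"offset":[-0.048,-0.0111,0],"dr":[0,0,0]},{"offset":[-0.0509,-0.0138,0],"dr":[0,0,0]},{"offset":[-0.0536,-0.0166,0],"dr":[0,0,0]},{"offset":[-0.0561,-0.0197,0],"dr":[0,0,0]},{"offset":[-0.0583,-0.0229,0],"dr":[0,0,0]},{"offset":[-0.0602,-0.0263,0],"dr":[0,0,0]},{"offset":[-0.0619,-0.0299,0],"dr":[0,0,0]},{"offset":[-0.0633,-0.0336,0],"dr":[0,0,0]}]}}

```text
time_s: 19.72
position: [0.6223, 0.0841, 0.2125]
tcp_rot: [[-0.991, -0.131, -0.005], [-0.131, 0.991, 0.002], [0.004, 0.002, -1.0]]
force: [-6.2, -0.7, 2.6]
opening: 0.274
grasp_force: 30.0
```

```bash
python3 a.py
```

```text
19.7167 [0.62229458 0.084125   0.21246109] [-6.19520832 -0.67222484  2.59099456] 0.2739610215004718 29.985176797653537
beta 70.8 r 50.1 tangential(resist) 2.2 radial -5.8
```

>>> {"fn": "servo_tool", "kwargs": {"targets": [{"offset":[-0.0008,-0.0038,0],"dr":[0,0,0]},{"offset":[-0.0013,-0.0076,0],"dr":[0,0,0]},{"offset":[-0.0015,-0.0115,0],"dr":[0,0,0]},{"offset":[-0.0014,-0.0154,0],"dr":[0,0,0]},{"offset":[-0.001,-0.0194,0],"dr":[0,0,0]},{"offset":[-0.0002,-0.0233,0],"dr":[0,0,0]},{"offset":[0.0008,-0.0271,0],"dr":[0,0,0]},{"offset":[0.0021,-0.0309,0],"dr":[0,0,0]},{"offset":[0.0038,-0.0346,0],"dr":[0,0,0]},{"offset":[0.0057,-0.0382,0],"dr":[0,0,0]}]}}

```text
time_s: 20.55
position: [0.6243, 0.0443, 0.2125]
tcp_rot: [[-0.991, -0.131, 0.002], [-0.131, 0.991, 0.0], [-0.002, -0.0, -1.0]]
force: [-0.9, 1.9, -1.7]
opening: 0.278
grasp_force: 30.0
```

```bash
python3 a.py; python3 -c "
from h import *
for b in range(6): tab(476.5+b*25,501.5+b*25,8,49)"
```

```text
20.55 [0.62432699 0.04427899 0.21253904] [-0.86819125  1.85799077 -1.65901366] 0.2777424805886134 29.969509267551473
beta 117.8 r 49.9 tangential(resist) 1.4 radial -1.5
[1.3,-2.4] [2.6,-4.6] [4.1,-6.9] [5.8,-9.0] [7.5,-11.0] [9.4,-12.9] [11.3,-14.8] [13.3,-16.5]
[2.1,-1.6] [4.4,-3.1] [6.7,-4.5] [9.0,-5.7] [11.5,-6.8] [13.9,-7.8] [16.5,-8.6] [19.1,-9.3]
[2.6,-0.6] [5.3,-1.0] [7.9,-1.2] [10.6,-1.3] [13.3,-1.3] [15.9,-1.1] [18.6,-0.8] [21.2,-0.4]
[2.6,0.6] [5.2,1.3] [7.7,2.2] [10.2,3.3] [12.6,4.4] [14.9,5.7] [17.2,7.1] [19.4,8.6]
[2.1,1.6] [4.1,3.4] [6.0,5.3] [7.8,7.2] [9.5,9.3] [11.1,11.5] [12.6,13.7] [13.9,16.0]
[1.2,2.4] [2.3,4.8] [3.2,7.3] [4.0,9.9] [4.7,12.5] [5.2,15.1] [5.6,17.7] [5.8,20.4]
```

>>> {"fn": "servo_tool", "kwargs": {"targets": [{"offset":[0.0013,-0.0024,0],"dr":[0,0,0]},{"offset":[0.0026,-0.0046,0],"dr":[0,0,0]},{"offset":[0.0041,-0.0069,0],"dr":[0,0,0]},{"offset":[0.0058,-0.009,0],"dr":[0,0,0]},{"offset":[0.0075,-0.011,0],"dr":[0,0,0]},{"offset":[0.0094,-0.0129,0],"dr":[0,0,0]},{"offset":[0.0113,-0.0148,0],"dr":[0,0,0]},{"offset":[0.0133,-0.0165,0],"dr":[0,0,0]},{"offset":[0.0154,-0.0181,0],"dr":[0,0,0]},{"offset":[0.0177,-0.0196,0],"dr":[0,0,0]},{"offset":[0.02,-0.021,0],"dr":[0,0,0]},{"offset":[0.0223,-0.0222,0],"dr":[0,0,0]}]}}

```text
time_s: 21.55
position: [0.6041, 0.0194, 0.2125]
tcp_rot: [[-0.991, -0.131, 0.0], [-0.131, 0.991, -0.0], [-0.0, -0.0, -1.0]]
force: [1.0, 0.2, -4.0]
opening: 0.275
grasp_force: 30.0
```

```bash
python3 a.py
```

```text
21.55 [0.60408734 0.01941611 0.21254742] [ 0.99099506  0.18138688 -3.96788668] 0.2754069641297106 29.96332630074029
beta 155.3 r 49.9 tangential(resist) 0.9 radial 0.4
```

>>> {"fn": "servo_tool", "kwargs": {"targets": [{"offset":[0.0025,-0.0011,0],"dr":[0,0,0]},{"offset":[0.0049,-0.0021,0],"dr":[0,0,0]},{"offset":[0.0075,-0.0029,0],"dr":[0,0,0]},{"offset":[0.0101,-0.0036,0],"dr":[0,0,0]},{"offset":[0.0127,-0.0042,0],"dr":[0,0,0]},{"offset":[0.0154,-0.0046,0],"dr":[0,0,0]},{"offset":[0.018,-0.0048,0],"dr":[0,0,0]},{"offset":[0.0207,-0.0049,0],"dr":[0,0,0]},{"offset":[0.0234,-0.0049,0],"dr":[0,0,0]},{"offset":[0.026,-0.0047,0],"dr":[0,0,0]},{"offset":[0.0287,-0.0044,0],"dr":[0,0,0]},{"offset":[0.0313,-0.004,0],"dr":[0,0,0]}]}}

```text
time_s: 22.55
position: [0.5735, 0.0118, 0.2126]
tcp_rot: [[-0.991, -0.131, 0.0], [-0.131, 0.991, 0.0], [-0.0, 0.0, -1.0]]
force: [1.1, 1.1, -4.5]
opening: 0.278
grasp_force: 30.0
```

```bash
python3 a.py
```

```text
22.55 [0.57348014 0.01179553 0.21255216] [ 1.11657665  1.12331986 -4.46652142] 0.2777666193630342 29.962284483705943
beta 192.1 r 50.0 tangential(resist) 1.0 radial -1.2
```

>>> {"fn": "servo_tool", "kwargs": {"targets": [{"offset":[0.0026,0.0006,0],"dr":[0,0,0]},{"offset":[0.0052,0.0013,0],"dr":[0,0,0]},{"offset":[0.0077,0.0022,0],"dr":[0,0,0]},{"offset":[0.0102,0.0033,0],"dr":[0,0,0]},{"offset":[0.0126,0.0044,0],"dr":[0,0,0]},{"offset":[0.0149,0.0057,0],"dr":[0,0,0]},{"offset":[0.0172,0.0071,0],"dr":[0,0,0]},{"offset":[0.0194,0.0086,0],"dr":[0,0,0]},{"offset":[0.0215,0.0102,0],"dr":[0,0,0]},{"offset":[0.0235,0.012,0],"dr":[0,0,0]}]}}

```text
time_s: 23.38
position: [0.5488, 0.0206, 0.2125]
tcp_rot: [[-0.991, -0.131, 0.0], [-0.131, 0.991, -0.0], [-0.0, -0.0, -1.0]]
force: [2.8, 1.1, -5.3]
opening: 0.276
grasp_force: 30.0
```

```bash
python3 a.py
```

```text
23.3833 [0.54883641 0.02055837 0.21254505] [ 2.8366253   1.10855035 -5.30987234] 0.27619023520867947 29.957732403255974
beta 222.4 r 50.1 tangential(resist) 1.7 radial -2.5
```

```bash
python3 -c "
from h import *
for a,b,n in ((583,603,10),(603,618,10),(618,633,10),(633,648,10),(648,668,10),(668,688,10),(688,718,10)): tab(a,b,n,49)"
```

```text
[1.2,1.2] [2.4,2.4] [3.6,3.7] [4.7,5.0] [5.7,6.3] [6.7,7.7] [7.7,9.1] [8.6,10.6] [9.4,12.1] [10.2,13.6]
[0.6,1.2] [1.1,2.3] [1.6,3.5] [2.1,4.7] [2.5,5.9] [2.9,7.1] [3.3,8.3] [3.7,9.6] [4.0,10.8] [4.3,12.1]
[0.3,1.3] [0.5,2.5] [0.7,3.8] [0.8,5.1] [0.9,6.3] [1.0,7.6] [1.1,8.9] [1.1,10.2] [1.1,11.5] [1.0,12.8]
[-0.1,1.3] [-0.2,2.6] [-0.4,3.8] [-0.5,5.1] [-0.8,6.4] [-1.0,7.6] [-1.3,8.9] [-1.6,10.1] [-2.0,11.4] [-2.3,12.6]
[-0.6,1.6] [-1.2,3.2] [-1.8,4.8] [-2.6,6.3] [-3.3,7.9] [-4.2,9.4] [-5.0,10.8] [-6.0,12.3] [-7.0,13.7] [-8.0,15.0]
[-1.1,1.3] [-2.2,2.6] [-3.4,3.9] [-4.6,5.1] [-5.8,6.2] [-7.1,7.4] [-8.4,8.4] [-9.8,9.5] [-11.2,10.5] [-12.6,11.4]
[-2.2,1.3] [-4.5,2.5] [-6.8,3.6] [-9.2,4.5] [-11.6,5.3] [-14.1,6.0] [-16.6,6.5] [-19.1,7.0] [-21.7,7.3] [-24.3,7.4]
```

>>> {"fn": "servo_tool", "kwargs": {"targets": [{"offset":[0.0012,0.0011,0],"dr":[0,0,0]},{"offset":[0.0024,0.0024,0],"dr":[0,0,0]},{"offset":[0.0035,0.0036,0],"dr":[0,0,0]},{"offset":[0.0046,0.0049,0],"dr":[0,0,0]},{"offset":[0.0056,0.0062,0],"dr":[0,0,0]},{"offset":[0.0066,0.0076,0],"dr":[0,0,0]},{"offset":[0.0076,0.009,0],"dr":[0,0,0]},{"offset":[0.0085,0.0105,0],"dr":[0,0,0]},{"offset":[0.0093,0.0119,0],"dr":[0,0,0]},{"offset":[0.0101,0.0135,0],"dr":[0,0,0]}]}}

```text
time_s: 24.22
position: [0.5368, 0.0324, 0.2126]
tcp_rot: [[-0.991, -0.131, -0.0], [-0.131, 0.991, -0.001], [0.0, -0.0, -1.0]]
force: [1.5, -1.1, -4.8]
opening: 0.274
grasp_force: 30.0
```

```bash
python3 a.py
```

```text
24.2167 [0.53684782 0.03238887 0.21256498] [ 1.54458842 -1.0507805  -4.83626334] 0.2740419149096457 29.9592404116423
beta 241.8 r 50.1 tangential(resist) 1.8 radial -0.6
```

>>> {"fn": "servo_tool", "kwargs": {"targets": [{"offset":[0.0006,0.0012,0],"dr":[0,0,0]},{"offset":[0.0011,0.0023,0],"dr":[0,0,0]},{"offset":[0.0016,0.0035,0],"dr":[0,0,0]},{"offset":[0.0021,0.0047,0],"dr":[0,0,0]},{"offset":[0.0025,0.0059,0],"dr":[0,0,0]},{"offset":[0.0029,0.0071,0],"dr":[0,0,0]},{"offset":[0.0033,0.0083,0],"dr":[0,0,0]},{"offset":[0.0037,0.0096,0],"dr":[0,0,0]},{"offset":[0.004,0.0108,0],"dr":[0,0,0]},{"offset":[0.0043,0.0121,0],"dr":[0,0,0]}]}}

```text
time_s: 25.05
position: [0.5324, 0.0403, 0.2126]
tcp_rot: [[-0.991, -0.132, 0.002], [-0.132, 0.991, -0.007], [-0.001, -0.008, -1.0]]
force: [2.4, -11.9, -7.4]
opening: 0.275
grasp_force: 29.9
```

```bash
python3 a.py
```

```text
25.05 [0.53235697 0.04030428 0.2125809 ] [  2.44238128 -11.86190692  -7.38738688] 0.27526745996949065 29.937308980643138
beta 252.2 r 49.9 tangential(resist) 11.8 radial 2.9
```

>>> {"fn": "servo_tool", "kwargs": {"targets": [{"offset":[0.0003,0.0013,0],"dr":[0,0,0]},{"offset":[0.0005,0.0025,0],"dr":[0,0,0]},{"offset":[0.0007,0.0038,0],"dr":[0,0,0]},{"offset":[0.0008,0.0051,0],"dr":[0,0,0]},{"offset":[0.0009,0.0063,0],"dr":[0,0,0]},{"offset":[0.001,0.0076,0],"dr":[0,0,0]}]}}

```text
time_s: 25.55
position: [0.5303, 0.0458, 0.2126]
tcp_rot: [[-0.991, -0.133, 0.001], [-0.133, 0.991, -0.011], [0.0, -0.011, -1.0]]
force: [1.7, -18.3, -8.1]
opening: 0.277
grasp_force: 29.9
```

```bash
python3 a.py
```

```text
25.55 [0.53025031 0.04577755 0.2125999 ] [  1.6579948  -18.31844918  -8.13341961] 0.2773974190075723 29.926330057242012
beta 259.0 r 49.8 tangential(resist) 17.9 radial 4.2
```

>>> {"fn": "servo_tool", "kwargs": {"targets": [{"offset":[0,0,0],"dr":[0,0,0]},{"offset":[0,0,0],"dr":[0,0,0]},{"offset":[0,0,0],"dr":[0,0,0]}]}}

```text
time_s: 25.8
position: [0.5296, 0.0477, 0.2126]
tcp_rot: [[-0.991, -0.132, 0.0], [-0.132, 0.991, -0.007], [0.001, -0.007, -1.0]]
force: [2.1, -10.9, -6.2]
opening: 0.273
grasp_force: 29.9
```

```bash
python3 a.py
```

```text
25.8 [0.52964823 0.04772734 0.21259976] [  2.07264871 -10.92726052  -6.18740016] 0.272857158615592 29.947272131526006
beta 261.3 r 49.8 tangential(resist) 11.1 radial 1.1
```

```bash
python3 -c "
from h import *
for a,b,n in ((627,639,12),(639,651,12),(651,663,12),(663,675,10),(675,687,10),(687,699,10)): tab(a,b,n,49)"
```

```text
[0.0,0.9] [0.1,1.7] [0.1,2.6] [0.1,3.4] [0.0,4.3] [0.0,5.1] [-0.1,6.0] [-0.1,6.8] [-0.2,7.7] [-0.3,8.5] [-0.4,9.4] [-0.5,10.2]
[-0.1,0.8] [-0.3,1.7] [-0.5,2.5] [-0.7,3.4] [-0.9,4.2] [-1.1,5.0] [-1.3,5.8] [-1.5,6.7] [-1.8,7.5] [-2.1,8.3] [-2.4,9.1] [-2.7,9.9]
[-0.3,0.8] [-0.6,1.6] [-1.0,2.4] [-1.3,3.1] [-1.7,3.9] [-2.1,4.7] [-2.5,5.4] [-2.9,6.2] [-3.3,6.9] [-3.7,7.7] [-4.2,8.4] [-4.7,9.1]
[-0.6,0.9] [-1.2,1.7] [-1.8,2.5] [-2.4,3.3] [-3.0,4.1] [-3.7,4.9] [-4.3,5.7] [-5.0,6.5] [-5.7,7.2] [-6.4,8.0]
[-0.7,0.7] [-1.5,1.4] [-2.2,2.1] [-3.0,2.8] [-3.8,3.4] [-4.6,4.1] [-5.4,4.7] [-6.3,5.3] [-7.1,5.9] [-8.0,6.4]
[-0.9,0.5] [-1.7,1.1] [-2.6,1.6] [-3.5,2.1] [-4.4,2.6] [-5.4,3.0] [-6.3,3.5] [-7.2,3.9] [-8.2,4.3] [-9.1,4.7]
```

>>> {"fn": "servo_tool", "kwargs": {"targets": [{"offset":[0,0.0009,0],"dr":[0,0,0]},{"offset":[0,0.0017,0],"dr":[0,0,0]},{"offset":[0.0001,0.0026,0],"dr":[0,0,0]},{"offset":[0.0001,0.0034,0],"dr":[0,0,0]},{"offset":[0,0.0043,0],"dr":[0,0,0]},{"offset":[0,0.0051,0],"dr":[0,0,0]},{"offset":[-0.0001,0.006,0],"dr":[0,0,0]},{"offset":[-0.0001,0.0068,0],"dr":[0,0,0]},{"offset":[-0.0002,0.0077,0],"dr":[0,0,0]},{"offset":[-0.0003,0.0085,0],"dr":[0,0,0]},{"offset":[-0.0004,0.0094,0],"dr":[0,0,0]},{"offset":[-0.0005,0.0102,0],"dr":[0,0,0]}]}}

```text
time_s: 26.8
position: [0.5279, 0.0566, 0.2125]
tcp_rot: [[-0.991, -0.133, -0.002], [-0.133, 0.991, -0.01], [0.003, -0.009, -1.0]]
force: [-0.6, -15.8, -4.2]
opening: 0.277
grasp_force: 29.9
```

```bash
python3 a.py
```

```text
26.8 [0.52792635 0.05664811 0.21254344] [ -0.57993567 -15.81601997  -4.22492256] 0.2767478888150623 29.944748901552884
beta 271.8 r 49.8 tangential(resist) 15.7 radial 2.1
```

>>> {"fn": "servo_tool", "kwargs": {"targets": [{"offset":[-0.0001,0.0008,0],"dr":[0,0,0]},{"offset":[-0.0003,0.0017,0],"dr":[0,0,0]},{"offset":[-0.0005,0.0025,0],"dr":[0,0,0]},{"offset":[-0.0007,0.0034,0],"dr":[0,0,0]},{"offset":[-0.0009,0.0042,0],"dr":[0,0,0]},{"offset":[-0.0011,0.005,0],"dr":[0,0,0]},{"offset":[-0.0013,0.0058,0],"dr":[0,0,0]},{"offset":[-0.0015,0.0067,0],"dr":[0,0,0]},{"offset":[-0.0018,0.0075,0],"dr":[0,0,0]},{"offset":[-0.0021,0.0083,0],"dr":[0,0,0]},{"offset":[-0.0024,0.0091,0],"dr":[0,0,0]},{"offset":[-0.0027,0.0099,0],"dr":[0,0,0]}]}}

```text
time_s: 27.8
position: [0.5282, 0.0687, 0.2125]
tcp_rot: [[-0.991, -0.132, -0.004], [-0.132, 0.991, -0.006], [0.005, -0.005, -1.0]]
force: [-1.9, -8.9, -2.3]
opening: 0.276
grasp_force: 30.0
```

```bash
python3 a.py
```

```text
27.8 [0.52820385 0.06865964 0.21254031] [-1.91570184 -8.92378249 -2.27719765] 0.27552808166468146 29.96338295125497
beta 285.6 r 49.8 tangential(resist) 9.1 radial 0.6
```

>>> {"fn": "servo_tool", "kwargs": {"targets": [{"offset":[-0.0003,0.0008,0],"dr":[0,0,0]},{"offset":[-0.0006,0.0016,0],"dr":[0,0,0]},{"offset":[-0.001,0.0024,0],"dr":[0,0,0]},{"offset":[-0.0013,0.0031,0],"dr":[0,0,0]},{"offset":[-0.0017,0.0039,0],"dr":[0,0,0]},{"offset":[-0.0021,0.0047,0],"dr":[0,0,0]},{"offset":[-0.0025,0.0054,0],"dr":[0,0,0]},{"offset":[-0.0029,0.0062,0],"dr":[0,0,0]},{"offset":[-0.0033,0.0069,0],"dr":[0,0,0]},{"offset":[-0.0037,0.0077,0],"dr":[0,0,0]},{"offset":[-0.0042,0.0084,0],"dr":[0,0,0]},{"offset":[-0.0047,0.0091,0],"dr":[0,0,0]}]}}

```text
time_s: 28.8
position: [0.5309, 0.0792, 0.2125]
tcp_rot: [[-0.991, -0.132, -0.006], [-0.132, 0.991, -0.004], [0.006, -0.004, -1.0]]
force: [-3.1, -8.0, -1.5]
opening: 0.279
grasp_force: 30.0
```

```bash
python3 a.py
```

```text
28.8 [0.53089103 0.07924089 0.21252993] [-3.05290682 -7.99067094 -1.54507728] 0.27897412319366116 29.976940658543754
beta 298.2 r 49.8 tangential(resist) 8.6 radial 0.0
```

>>> {"fn": "servo_tool", "kwargs": {"targets": [{"offset":[-0.0006,0.0009,0],"dr":[0,0,0]},{"offset":[-0.0012,0.0017,0],"dr":[0,0,0]},{"offset":[-0.0018,0.0025,0],"dr":[0,0,0]},{"offset":[-0.0024,0.0033,0],"dr":[0,0,0]},{"offset":[-0.003,0.0041,0],"dr":[0,0,0]},{"offset":[-0.0037,0.0049,0],"dr":[0,0,0]},{"offset":[-0.0043,0.0057,0],"dr":[0,0,0]},{"offset":[-0.005,0.0065,0],"dr":[0,0,0]},{"offset":[-0.0057,0.0072,0],"dr":[0,0,0]},{"offset":[-0.0064,0.008,0],"dr":[0,0,0]}]}}

```text
time_s: 29.63
position: [0.5355, 0.0886, 0.2125]
tcp_rot: [[-0.991, -0.132, -0.007], [-0.132, 0.991, -0.003], [0.007, -0.002, -1.0]]
force: [-4.1, -5.6, -0.6]
opening: 0.278
grasp_force: 30.0
```

```bash
python3 a.py
```

```text
29.6333 [0.53551365 0.08861466 0.21252406] [-4.08935802 -5.60357346 -0.56319121] 0.2778888960835329 29.98548258191675
beta 310.3 r 49.9 tangential(resist) 6.9 radial 0.4
```

>>> {"fn": "servo_tool", "kwargs": {"targets": [{"offset":[-0.0007,0.0007,0],"dr":[0,0,0]},{"offset":[-0.0015,0.0014,0],"dr":[0,0,0]},{"offset":[-0.0022,0.0021,0],"dr":[0,0,0]},{"offset":[-0.003,0.0028,0],"dr":[0,0,0]},{"offset":[-0.0038,0.0034,0],"dr":[0,0,0]},{"offset":[-0.0046,0.0041,0],"dr":[0,0,0]},{"offset":[-0.0054,0.0047,0],"dr":[0,0,0]},{"offset":[-0.0063,0.0053,0],"dr":[0,0,0]},{"offset":[-0.0071,0.0059,0],"dr":[0,0,0]},{"offset":[-0.008,0.0064,0],"dr":[0,0,0]}]}}

```text
time_s: 30.47
position: [0.5415, 0.0964, 0.2125]
tcp_rot: [[-0.991, -0.132, -0.009], [-0.132, 0.991, -0.003], [0.01, -0.001, -1.0]]
force: [-6.0, -4.7, 2.0]
opening: 0.275
grasp_force: 30.0
```

```bash
python3 a.py
```

```text
30.4667 [0.54149539 0.09638967 0.21245247] [-6.04361608 -4.73529583  2.02994621] 0.2752022210105178 29.99895631755649
beta 321.5 r 50.1 tangential(resist) 7.6 radial 1.1
```

>>> {"fn": "servo_tool", "kwargs": {"targets": [{"offset":[-0.0009,0.0005,0],"dr":[0,0,0]},{"offset":[-0.0017,0.0011,0],"dr":[0,0,0]},{"offset":[-0.0026,0.0016,0],"dr":[0,0,0]},{"offset":[-0.0035,0.0021,0],"dr":[0,0,0]},{"offset":[-0.0044,0.0026,0],"dr":[0,0,0]},{"offset":[-0.0054,0.003,0],"dr":[0,0,0]},{"offset":[-0.0063,0.0035,0],"dr":[0,0,0]},{"offset":[-0.0072,0.0039,0],"dr":[0,0,0]},{"offset":[-0.0082,0.0043,0],"dr":[0,0,0]},{"offset":[-0.0091,0.0047,0],"dr":[0,0,0]}]}}

```text
time_s: 31.3
position: [0.5485, 0.1024, 0.2124]
tcp_rot: [[-0.991, -0.132, -0.013], [-0.132, 0.991, -0.002], [0.013, -0.001, -1.0]]
force: [-8.3, -4.8, 3.5]
opening: 0.276
grasp_force: 30.0
```

```bash
python3 a.py; python3 -c "
from h import *
for a,b,n in ((699,711,10),(711,723,10),(723,735,10)): tab(a,b,n,49)"
```

```text
31.3 [0.54847821 0.10244601 0.212424  ] [-8.26359896 -4.83206193  3.47709544] 0.27618993561741756 30.00852455895142
beta 332.1 r 50.1 tangential(resist) 9.5 radial 0.8
[-1.0,0.4] [-1.9,0.7] [-2.9,1.0] [-3.9,1.3] [-4.9,1.6] [-5.9,1.8] [-6.9,2.1] [-7.9,2.3] [-8.9,2.5] [-9.9,2.7]
[-1.0,0.1] [-2.0,0.3] [-3.1,0.4] [-4.1,0.5] [-5.1,0.5] [-6.1,0.6] [-7.2,0.6] [-8.2,0.6] [-9.2,0.6] [-10.2,0.5]
[-1.0,-0.1] [-2.0,-0.2] [-3.1,-0.3] [-4.1,-0.4] [-5.1,-0.5] [-6.1,-0.7] [-7.1,-0.9] [-8.1,-1.1] [-9.1,-1.3] [-10.1,-1.6]
```

>>> {"fn": "servo_tool", "kwargs": {"targets": [{"offset":[-0.001,0.0004,0],"dr":[0,0,0]},{"offset":[-0.0019,0.0007,0],"dr":[0,0,0]},{"offset":[-0.0029,0.001,0],"dr":[0,0,0]},{"offset":[-0.0039,0.0013,0],"dr":[0,0,0]},{"offset":[-0.0049,0.0016,0],"dr":[0,0,0]},{"offset":[-0.0059,0.0018,0],"dr":[0,0,0]},{"offset":[-0.0069,0.0021,0],"dr":[0,0,0]},{"offset":[-0.0079,0.0023,0],"dr":[0,0,0]},{"offset":[-0.0089,0.0025,0],"dr":[0,0,0]},{"offset":[-0.0099,0.0027,0],"dr":[0,0,0]}]}}

```text
time_s: 32.13
position: [0.5564, 0.107, 0.2124]
tcp_rot: [[-0.991, -0.132, -0.016], [-0.132, 0.991, -0.001], [0.016, 0.001, -1.0]]
force: [-11.7, -3.7, 5.9]
opening: 0.28
grasp_force: 30.0
```

```bash
python3 a.py
```

```text
32.1333 [0.55642231 0.10703532 0.21240382] [-11.71604515  -3.68380394   5.90497546] 0.279927361278238 30.0137495965231
beta 342.6 r 50.1 tangential(resist) 12.2 radial 1.6
```

>>> {"fn": "servo_tool", "kwargs": {"targets": [{"offset":[-0.001,0.0001,0],"dr":[0,0,0]},{"offset":[-0.002,0.0003,0],"dr":[0,0,0]},{"offset":[-0.0031,0.0004,0],"dr":[0,0,0]},{"offset":[-0.0041,0.0005,0],"dr":[0,0,0]},{"offset":[-0.0051,0.0005,0],"dr":[0,0,0]},{"offset":[-0.0061,0.0006,0],"dr":[0,0,0]},{"offset":[-0.0072,0.0006,0],"dr":[0,0,0]},{"offset":[-0.0082,0.0006,0],"dr":[0,0,0]},{"offset":[-0.0092,0.0006,0],"dr":[0,0,0]},{"offset":[-0.0102,0.0005,0],"dr":[0,0,0]},{"offset":[-0.0112,0.0004,0],"dr":[0,0,0]},{"offset":[-0.0122,0.0003,0],"dr":[0,0,0]},{"offset":[-0.0133,0.0002,0],"dr":[0,0,0]},{"offset":[-0.0143,0.0001,0],"dr":[0,0,0]},{"offset":[-0.0143,0.0001,0],"dr":[0,0,0]}]}}

```text
time_s: 33.38
position: [0.569, 0.1109, 0.2124]
tcp_rot: [[-0.991, -0.132, -0.019], [-0.132, 0.991, 0.002], [0.019, 0.004, -1.0]]
force: [-13.7, 1.4, 7.5]
opening: 0.275
grasp_force: 30.0
```

```bash
python3 a.py
```

```text
33.3833 [0.5690435  0.1108864  0.21238941] [-13.73694153   1.38269941   7.45137413] 0.2753934854072597 30.0119114190152
beta 357.8 r 50.0 tangential(resist) 13.3 radial 3.7
```

>>> {"fn": "servo_tool", "kwargs": {"targets": [{"offset":[0,0,0],"dr":[0,0,0]},{"offset":[0,0,0],"dr":[0,0,0]},{"offset":[0,0,0],"dr":[0,0,0]},{"offset":[0,0,0],"dr":[0,0,0]},{"offset":[0,0,0],"dr":[0,0,0]},{"offset":[0,0,0],"dr":[0,0,0]},{"offset":[0,0,0],"dr":[0,0,0]},{"offset":[0,0,0],"dr":[0,0,0]},{"offset":[0,0,0],"dr":[0,0,0]},{"offset":[0,0,0],"dr":[0,0,0]}]}}

```text
time_s: 34.22
position: [0.569, 0.1109, 0.2124]
tcp_rot: [[-0.991, -0.132, -0.019], [-0.132, 0.991, 0.002], [0.018, 0.004, -1.0]]
force: [-13.1, 0.9, 7.7]
opening: 0.278
grasp_force: 30.0
```

```bash
python3 a.py;  python3 -c "
from h import *
for a,b,n in ((728,692,20),(692,666,20),(666,640,20),(640,615,15),(615,590,10)): tab(a,b,n,49.5)"
```

```text
34.2167 [0.56904567 0.11086149 0.21238866] [-13.07037312   0.88199695   7.69012025] 0.27827320759234814 30.011224589635056
beta 357.8 r 50.0 tangential(resist) 12.7 radial 3.1
[1.5,0.2] [3.1,0.3] [4.6,0.4] [6.2,0.5] [7.8,0.5] [9.3,0.4] [10.9,0.3] [12.4,0.2] [13.9,-0.0] [15.5,-0.3] [17.0,-0.6] [18.5,-0.9] [20.0,-1.3] [21.5,-1.7] [23.0,-2.2] [24.5,-2.7] [25.9,-3.3] [27.3,-3.9] [28.7,-4.6] [30.1,-5.3]
[1.0,-0.5] [2.0,-1.1] [2.9,-1.7] [3.9,-2.3] [4.8,-2.9] [5.7,-3.6] [6.6,-4.2] [7.5,-4.9] [8.4,-5.6] [9.2,-6.3] [10.1,-7.1] [10.9,-7.9] [11.7,-8.6] [12.5,-9.4] [13.3,-10.3] [14.0,-11.1] [14.7,-12.0] [15.4,-12.8] [16.1,-13.7] [16.8,-14.6]
[0.6,-0.9] [1.3,-1.8] [1.9,-2.8] [2.5,-3.7] [3.0,-4.7] [3.6,-5.7] [4.1,-6.7] [4.6,-7.7] [5.1,-8.7] [5.5,-9.8] [5.9,-10.8] [6.3,-11.8] [6.7,-12.9] [7.1,-14.0] [7.4,-15.0] [7.7,-16.1] [8.0,-17.2] [8.3,-18.3] [8.5,-19.4] [8.7,-20.5]
[0.2,-1.4] [0.4,-2.8] [0.6,-4.3] [0.7,-5.7] [0.7,-7.2] [0.8,-8.6] [0.7,-10.0] [0.7,-11.5] [0.6,-12.9] [0.4,-14.3] [0.2,-15.8] [-0.0,-17.2] [-0.3,-18.6] [-0.6,-20.0] [-0.9,-21.4]
[-0.6,-2.1] [-1.3,-4.1] [-2.1,-6.1] [-3.0,-8.1] [-3.9,-10.0] [-4.9,-11.9] [-6.1,-13.8] [-7.3,-15.6] [-8.5,-17.3] [-9.9,-19.0]
```

>>> {"fn": "servo_tool", "kwargs": {"targets": [{"offset":[-0.001,-0.0001,0],"dr":[0,0,0]},{"offset":[-0.002,-0.0002,0],"dr":[0,0,0]},{"offset":[-0.003,-0.0004,0],"dr":[0,0,0]},{"offset":[-0.004,-0.0005,0],"dr":[0,0,0]},{"offset":[-0.005,-0.0007,0],"dr":[0,0,0]},{"offset":[-0.005,-0.0007,0],"dr":[0,0,0]},{"offset":[-0.005,-0.0007,0],"dr":[0,0,0]},{"offset":[-0.005,-0.0007,0],"dr":[0,0,0]},{"offset":[-0.005,-0.0007,0],"dr":[0,0,0]},{"offset":[-0.005,-0.0007,0],"dr":[0,0,0]},{"offset":[-0.005,-0.0007,0],"dr":[0,0,0]},{"offset":[-0.005,-0.0007,0],"dr":[0,0,0]},{"offset":[-0.005,-0.0007,0],"dr":[0,0,0]}]}}

```text
time_s: 35.3
position: [0.5739, 0.1114, 0.2124]
tcp_rot: [[-0.991, -0.131, -0.019], [-0.132, 0.991, 0.003], [0.019, 0.006, -1.0]]
force: [-15.0, 2.7, 7.0]
opening: 0.273
grasp_force: 30.0
```

```bash
python3 a.py
```

```text
35.3 [0.57385806 0.11144971 0.2123865 ] [-14.9500118    2.67107284   6.99625724] 0.2729162465434595 30.008920268242036
beta 3.3 r 50.0 tangential(resist) 14.7 radial 3.8
```

```bash
python3 -c "
from h import *
for a,b,n in ((734,698,20),(698,672,20),(672,646,20),(646,620,20),(620,586,17)): tab(a,b,n,49.5)"
```

```text
[1.5,0.4] [3.0,0.7] [4.6,0.9] [6.1,1.1] [7.7,1.3] [9.2,1.4] [10.8,1.5] [12.3,1.5] [13.9,1.4] [15.4,1.3] [17.0,1.2] [18.5,1.0] [20.1,0.8] [21.6,0.5] [23.1,0.2] [24.6,-0.2] [26.1,-0.6] [27.6,-1.1] [29.1,-1.6] [30.5,-2.1]
[1.0,-0.4] [2.1,-0.9] [3.1,-1.4] [4.1,-1.9] [5.1,-2.4] [6.1,-2.9] [7.0,-3.5] [8.0,-4.1] [8.9,-4.7] [9.8,-5.3] [10.8,-6.0] [11.7,-6.7] [12.5,-7.4] [13.4,-8.1] [14.3,-8.8] [15.1,-9.6] [15.9,-10.3] [16.7,-11.1] [17.5,-11.9] [18.2,-12.8]
[0.7,-0.8] [1.5,-1.7] [2.2,-2.6] [2.9,-3.5] [3.5,-4.4] [4.2,-5.3] [4.8,-6.2] [5.4,-7.2] [6.0,-8.1] [6.5,-9.1] [7.0,-10.1] [7.6,-11.1] [8.0,-12.1] [8.5,-13.1] [8.9,-14.2] [9.4,-15.2] [9.8,-16.3] [10.1,-17.3] [10.5,-18.4] [10.8,-19.5]
[0.3,-1.1] [0.6,-2.2] [0.8,-3.3] [1.0,-4.4] [1.2,-5.5] [1.4,-6.6] [1.6,-7.7] [1.7,-8.8] [1.8,-9.9] [1.8,-11.1] [1.9,-12.2] [1.9,-13.3] [1.9,-14.4] [1.9,-15.5] [1.8,-16.7] [1.7,-17.8] [1.6,-18.9] [1.5,-20.0] [1.3,-21.1] [1.2,-22.2]
[-0.3,-1.7] [-0.7,-3.4] [-1.2,-5.0] [-1.7,-6.7] [-2.2,-8.3] [-2.9,-9.9] [-3.5,-11.5] [-4.3,-13.1] [-5.0,-14.6] [-5.9,-16.2] [-6.8,-17.6] [-7.7,-19.1] [-8.7,-20.5] [-9.7,-21.9] [-10.8,-23.2] [-12.0,-24.5] [-13.1,-25.8]
```

>>> {"fn": "servo_tool", "kwargs": {"targets": [{"offset":[0.0015,0.0004,0],"dr":[0,0,0]},{"offset":[0.003,0.0007,0],"dr":[0,0,0]},{"offset":[0.0046,0.0009,0],"dr":[0,0,0]},{"offset":[0.0061,0.0011,0],"dr":[0,0,0]},{"offset":[0.0077,0.0013,0],"dr":[0,0,0]},{"offset":[0.0092,0.0014,0],"dr":[0,0,0]},{"offset":[0.0108,0.0015,0],"dr":[0,0,0]},{"offset":[0.0123,0.0015,0],"dr":[0,0,0]},{"offset":[0.0139,0.0014,0],"dr":[0,0,0]},{"offset":[0.0154,0.0013,0],"dr":[0,0,0]},{"offset":[0.017,0.0012,0],"dr":[0,0,0]},{"offset":[0.0185,0.001,0],"dr":[0,0,0]},{"offset":[0.0201,0.0008,0],"dr":[0,0,0]},{"offset":[0.0216,0.0005,0],"dr":[0,0,0]},{"offset":[0.0231,0.0002,0],"dr":[0,0,0]},{"offset":[0.0246,-0.0002,0],"dr":[0,0,0]},{"offset":[0.0261,-0.0006,0],"dr":[0,0,0]},{"offset":[0.0276,-0.0011,0],"dr":[0,0,0]},{"offset":[0.0291,-0.0016,0],"dr":[0,0,0]},{"offset":[0.0305,-0.0021,0],"dr":[0,0,0]}]}}

```text
time_s: 36.97
position: [0.5491, 0.1029, 0.2125]
tcp_rot: [[-0.991, -0.131, -0.008], [-0.131, 0.991, -0.001], [0.008, 0.0, -1.0]]
force: [-5.4, -2.1, -0.0]
opening: 0.276
grasp_force: 30.0
```

```bash
python3 a.py
```

```text
36.9667 [0.54914838 0.10293413 0.21247963] [-5.40531693 -2.07041386 -0.04516552] 0.27622772214139574 29.98720778886579
beta 333.1 r 50.1 tangential(resist) 5.6 radial 1.4
```

>>> {"fn": "servo_tool", "kwargs": {"targets": [{"offset":[0.001,-0.0004,0],"dr":[0,0,0]},{"offset":[0.0021,-0.0009,0],"dr":[0,0,0]},{"offset":[0.0031,-0.0014,0],"dr":[0,0,0]},{"offset":[0.0041,-0.0019,0],"dr":[0,0,0]},{"offset":[0.0051,-0.0024,0],"dr":[0,0,0]},{"offset":[0.0061,-0.0029,0],"dr":[0,0,0]},{"offset":[0.007,-0.0035,0],"dr":[0,0,0]},{"offset":[0.008,-0.0041,0],"dr":[0,0,0]},{"offset":[0.0089,-0.0047,0],"dr":[0,0,0]},{"offset":[0.0098,-0.0053,0],"dr":[0,0,0]},{"offset":[0.0108,-0.006,0],"dr":[0,0,0]},{"offset":[0.0117,-0.0067,0],"dr":[0,0,0]},{"offset":[0.0125,-0.0074,0],"dr":[0,0,0]},{"offset":[0.0134,-0.0081,0],"dr":[0,0,0]},{"offset":[0.0143,-0.0088,0],"dr":[0,0,0]},{"offset":[0.0151,-0.0096,0],"dr":[0,0,0]},{"offset":[0.0159,-0.0103,0],"dr":[0,0,0]},{"offset":[0.0167,-0.0111,0],"dr":[0,0,0]},{"offset":[0.0175,-0.0119,0],"dr":[0,0,0]},{"offset":[0.0182,-0.0128,0],"dr":[0,0,0]}]}}

```text
time_s: 38.63
position: [0.5381, 0.0921, 0.2126]
tcp_rot: [[-0.992, -0.129, 0.005], [-0.129, 0.992, 0.008], [-0.006, 0.008, -1.0]]
force: [0.6, 11.4, -3.3]
opening: 0.278
grasp_force: 30.0
```

```bash
python3 a.py
```

```text
38.6333 [0.53810677 0.09214701 0.21255881] [ 0.59720272 11.39139006 -3.31358194] 0.2781159220612756 29.986610592336547
beta 315.3 r 49.8 tangential(resist) -9.4 radial 6.5
```

>>> {"fn": "servo_tool", "kwargs": {"targets": [{"offset":[0.0007,-0.0008,0],"dr":[0,0,0]},{"offset":[0.0015,-0.0017,0],"dr":[0,0,0]},{"offset":[0.0022,-0.0026,0],"dr":[0,0,0]},{"offset":[0.0029,-0.0035,0],"dr":[0,0,0]},{"offset":[0.0035,-0.0044,0],"dr":[0,0,0]},{"offset":[0.0042,-0.0053,0],"dr":[0,0,0]},{"offset":[0.0048,-0.0062,0],"dr":[0,0,0]},{"offset":[0.0054,-0.0072,0],"dr":[0,0,0]},{"offset":[0.006,-0.0081,0],"dr":[0,0,0]},{"offset":[0.0065,-0.0091,0],"dr":[0,0,0]}]}}

```text
time_s: 39.47
position: [0.5332, 0.0843, 0.2126]
tcp_rot: [[-0.992, -0.128, 0.006], [-0.128, 0.992, 0.012], [-0.007, 0.011, -1.0]]
force: [1.5, 17.5, -5.2]
opening: 0.276
grasp_force: 30.0
```

```bash
python3 a.py
```

```text
39.4667 [0.5332316  0.0842732  0.21257051] [ 1.51592742 17.52746709 -5.21762795] 0.2764034501587405 29.984224821564567
beta 304.6 r 49.7 tangential(resist) -16.3 radial 6.6
```

>>> {"fn": "servo_tool", "kwargs": {"targets": [{"offset":[0.0003,-0.0005,0],"dr":[0,0,0]},{"offset":[0.0005,-0.001,0],"dr":[0,0,0]},{"offset":[0.0008,-0.0015,0],"dr":[0,0,0]},{"offset":[0.0011,-0.002,0],"dr":[0,0,0]},{"offset":[0.0013,-0.0025,0],"dr":[0,0,0]},{"offset":[0.0015,-0.003,0],"dr":[0,0,0]},{"offset":[0.0018,-0.0035,0],"dr":[0,0,0]},{"offset":[0.002,-0.004,0],"dr":[0,0,0]},{"offset":[0.0022,-0.0046,0],"dr":[0,0,0]},{"offset":[0.0024,-0.0051,0],"dr":[0,0,0]},{"offset":[0.0027,-0.0056,0],"dr":[0,0,0]},{"offset":[0.0029,-0.0061,0],"dr":[0,0,0]}]}}

```text
time_s: 40.47
position: [0.5304, 0.0773, 0.2125]
tcp_rot: [[-0.992, -0.129, 0.004], [-0.129, 0.992, 0.011], [-0.005, 0.01, -1.0]]
force: [0.6, 15.2, -2.9]
opening: 0.277
grasp_force: 30.0
```

```bash
python3 a.py
```

```text
40.4667 [0.53035743 0.07731837 0.21253924] [ 0.63123867 15.21273553 -2.94775818] 0.27746057964757975 29.992755224993743
beta 295.9 r 49.7 tangential(resist) -14.6 radial 4.2
```

>>> {"fn": "servo_tool", "kwargs": {"targets": [{"offset":[0.0002,-0.0005,0],"dr":[0,0,0]},{"offset":[0.0004,-0.0011,0],"dr":[0,0,0]},{"offset":[0.0006,-0.0016,0],"dr":[0,0,0]},{"offset":[0.0007,-0.0021,0],"dr":[0,0,0]},{"offset":[0.0009,-0.0026,0],"dr":[0,0,0]},{"offset":[0.0011,-0.0032,0],"dr":[0,0,0]},{"offset":[0.0012,-0.0037,0],"dr":[0,0,0]},{"offset":[0.0014,-0.0043,0],"dr":[0,0,0]},{"offset":[0.0016,-0.0048,0],"dr":[0,0,0]},{"offset":[0.0017,-0.0054,0],"dr":[0,0,0]},{"offset":[0.0019,-0.0059,0],"dr":[0,0,0]},{"offset":[0.002,-0.0065,0],"dr":[0,0,0]},{"offset":[0.0021,-0.007,0],"dr":[0,0,0]},{"offset":[0.0022,-0.0076,0],"dr":[0,0,0]}]}}

```text
time_s: 41.63
position: [0.5283, 0.0684, 0.2125]
tcp_rot: [[-0.992, -0.13, 0.002], [-0.13, 0.992, 0.008], [-0.003, 0.008, -1.0]]
force: [-2.2, 11.3, -1.0]
opening: 0.277
grasp_force: 30.0
```

```bash
python3 a.py
```

```text
41.6333 [0.5282966  0.06836266 0.21252295] [-2.21012263 11.25609612 -1.03195036] 0.2766766240935689 30.0040246574099
beta 285.3 r 49.7 tangential(resist) -10.9 radial 3.7
```

>>> {"fn": "servo_tool", "kwargs": {"targets": [{"offset":[0.0001,-0.0007,0],"dr":[0,0,0]},{"offset":[0.0003,-0.0014,0],"dr":[0,0,0]},{"offset":[0.0004,-0.0021,0],"dr":[0,0,0]},{"offset":[0.0005,-0.0028,0],"dr":[0,0,0]},{"offset":[0.0006,-0.0035,0],"dr":[0,0,0]},{"offset":[0.0008,-0.0042,0],"dr":[0,0,0]},{"offset":[0.0009,-0.0049,0],"dr":[0,0,0]},{"offset":[0.0009,-0.0056,0],"dr":[0,0,0]},{"offset":[0.001,-0.0063,0],"dr":[0,0,0]},{"offset":[0.001,-0.007,0],"dr":[0,0,0]},{"offset":[0.001,-0.0077,0],"dr":[0,0,0]},{"offset":[0.0011,-0.0084,0],"dr":[0,0,0]},{"offset":[0.0011,-0.0091,0],"dr":[0,0,0]},{"offset":[0.0011,-0.0098,0],"dr":[0,0,0]},{"offset":[0.0011,-0.0105,0],"dr":[0,0,0]},{"offset":[0.0011,-0.0111,0],"dr":[0,0,0]}]}}

```text
time_s: 42.97
position: [0.5282, 0.055, 0.2125]
tcp_rot: [[-0.991, -0.13, 0.0], [-0.13, 0.991, 0.004], [-0.001, 0.004, -1.0]]
force: [-3.0, 5.3, 0.1]
opening: 0.276
grasp_force: 30.0
```

```bash
python3 a.py
```

```text
42.9667 [0.52824818 0.05497809 0.21250458] [-3.03473015  5.26561654  0.11019282] 0.2760289157390693 30.01021077459427
beta 269.8 r 49.7 tangential(resist) -5.6 radial 2.3
```

>>> {"fn": "servo_tool", "kwargs": {"targets": [{"offset":[0,-0.0008,0],"dr":[0,0,0]},{"offset":[-0.0001,-0.0015,0],"dr":[0,0,0]},{"offset":[-0.0001,-0.0023,0],"dr":[0,0,0]},{"offset":[-0.0002,-0.003,0],"dr":[0,0,0]},{"offset":[-0.0002,-0.0038,0],"dr":[0,0,0]},{"offset":[-0.0003,-0.0045,0],"dr":[0,0,0]},{"offset":[-0.0004,-0.0053,0],"dr":[0,0,0]},{"offset":[-0.0005,-0.006,0],"dr":[0,0,0]},{"offset":[-0.0006,-0.0068,0],"dr":[0,0,0]},{"offset":[-0.0007,-0.0075,0],"dr":[0,0,0]},{"offset":[-0.0009,-0.0083,0],"dr":[0,0,0]},{"offset":[-0.001,-0.009,0],"dr":[0,0,0]}]}}

```text
time_s: 43.97
position: [0.531, 0.0439, 0.2125]
tcp_rot: [[-0.991, -0.131, 0.001], [-0.131, 0.991, -0.0], [-0.001, -0.0, -1.0]]
force: [-0.9, 2.4, -2.2]
opening: 0.276
grasp_force: 30.0
```

```bash
python3 a.py; python3 -c "
from h import *
tab(618.5,583.5,20,49.5)"
```

```text
43.9667 [0.53095492 0.04388452 0.21251585] [-0.93468838  2.4446101  -2.21535257] 0.2757390974546673 29.999974213838527
beta 256.7 r 49.8 tangential(resist) -2.6 radial 0.0
[-0.3,-1.5] [-0.7,-2.9] [-1.1,-4.4] [-1.6,-5.8] [-2.1,-7.3] [-2.6,-8.7] [-3.2,-10.1] [-3.8,-11.4] [-4.5,-12.8] [-5.2,-14.1] [-6.0,-15.4] [-6.8,-16.7] [-7.6,-18.0] [-8.5,-19.2] [-9.4,-20.4] [-10.3,-21.6] [-11.3,-22.8] [-12.3,-23.9] [-13.4,-25.0] [-14.4,-26.0]
```

>>> {"fn": "servo_tool", "kwargs": {"targets": [{"offset":[-0.0003,-0.0015,0],"dr":[0,0,0]},{"offset":[-0.0007,-0.0029,0],"dr":[0,0,0]},{"offset":[-0.0011,-0.0044,0],"dr":[0,0,0]},{"offset":[-0.0016,-0.0058,0],"dr":[0,0,0]},{"offset":[-0.0021,-0.0073,0],"dr":[0,0,0]},{"offset":[-0.0026,-0.0087,0],"dr":[0,0,0]},{"offset":[-0.0032,-0.0101,0],"dr":[0,0,0]},{"offset":[-0.0038,-0.0114,0],"dr":[0,0,0]},{"offset":[-0.0045,-0.0128,0],"dr":[0,0,0]},{"offset":[-0.0052,-0.0141,0],"dr":[0,0,0]},{"offset":[-0.006,-0.0154,0],"dr":[0,0,0]},{"offset":[-0.0068,-0.0167,0],"dr":[0,0,0]},{"offset":[-0.0076,-0.018,0],"dr":[0,0,0]},{"offset":[-0.0085,-0.0192,0],"dr":[0,0,0]},{"offset":[-0.0094,-0.0204,0],"dr":[0,0,0]},{"offset":[-0.0103,-0.0216,0],"dr":[0,0,0]},{"offset":[-0.0113,-0.0228,0],"dr":[0,0,0]},{"offset":[-0.0123,-0.0239,0],"dr":[0,0,0]},{"offset":[-0.0134,-0.025,0],"dr":[0,0,0]},{"offset":[-0.0144,-0.026,0],"dr":[0,0,0]}]}}

```text
time_s: 45.63
position: [0.5483, 0.0208, 0.2125]
tcp_rot: [[-0.991, -0.131, 0.0], [-0.131, 0.991, 0.001], [-0.0, 0.001, -1.0]]
force: [1.0, 5.8, -5.1]
opening: 0.274
grasp_force: 30.0
```

```bash
python3 a.py; python3 -c "
from h import *
tab(583.5,563.5,10,49.5)"
```

```text
45.6333 [0.5482707  0.02083627 0.21254736] [ 0.97804691  5.75456646 -5.08119879] 0.2743196424084239 29.99348109628503
beta 223.1 r 50.2 tangential(resist) -2.6 radial -5.2
[-1.3,-1.2] [-2.6,-2.3] [-3.9,-3.4] [-5.3,-4.4] [-6.8,-5.4] [-8.2,-6.3] [-9.7,-7.2] [-11.2,-8.0] [-12.8,-8.8] [-14.3,-9.5]
```

>>> {"fn": "servo_tool", "kwargs": {"targets": [{"offset":[-0.0013,-0.001,0],"dr":[0,0,0]},{"offset":[-0.0026,-0.0019,0],"dr":[0,0,0]},{"offset":[-0.0039,-0.0028,0],"dr":[0,0,0]},{"offset":[-0.0053,-0.0036,0],"dr":[0,0,0]},{"offset":[-0.0068,-0.0044,0],"dr":[0,0,0]},{"offset":[-0.0082,-0.0051,0],"dr":[0,0,0]},{"offset":[-0.0097,-0.0058,0],"dr":[0,0,0]},{"offset":[-0.0112,-0.0065,0],"dr":[0,0,0]},{"offset":[-0.0128,-0.0071,0],"dr":[0,0,0]},{"offset":[-0.0143,-0.0077,0],"dr":[0,0,0]},{"offset":[-0.0138,-0.0075,0],"dr":[0,0,0]},{"offset":[-0.0138,-0.0075,0],"dr":[0,0,0]},{"offset":[-0.0138,-0.0075,0],"dr":[0,0,0]},{"offset":[-0.0138,-0.0075,0],"dr":[0,0,0]}]}}

```text
time_s: 46.8
position: [0.5633, 0.0137, 0.2126]
tcp_rot: [[-0.991, -0.131, 0.001], [-0.131, 0.991, -0.001], [-0.001, -0.002, -1.0]]
force: [0.1, -2.0, -4.7]
opening: 0.274
grasp_force: 30.0
```

```bash
python3 a.py
```

```text
46.8 [0.56326749 0.01373384 0.212571  ] [ 0.11645599 -1.97737441 -4.70051172] 0.2737982652856674 29.99310017004219
beta 204.1 r 49.9 tangential(resist) 0.7 radial 1.9
```

>>> {"fn": "servo_tool", "kwargs": {"targets": [{"offset":[0,0,0],"dr":[0,0,0]},{"offset":[0,0,0],"dr":[0,0,0]},{"offset":[0,0,0],"dr":[0,0,0]},{"offset":[0,0,0],"dr":[0,0,0]},{"offset":[0,0,0],"dr":[0,0,0]},{"offset":[0,0,0],"dr":[0,0,0]},{"offset":[0,0,0],"dr":[0,0,0]},{"offset":[0,0,0],"dr":[0,0,0]}], "gripper": -0.4}}

```text
time_s: 47.47
position: [0.5628, 0.0146, 0.2126]
tcp_rot: [[-0.991, -0.131, 0.0], [-0.131, 0.991, -0.0], [-0.0, -0.0, -1.0]]
force: [0.7, -0.1, 0.2]
opening: 0.692
grasp_force: 0.0
```

>>> {"fn": "servo_tool", "kwargs": {"targets": [{"offset":[0,0,-0.01],"dr":[0,0,0]},{"offset":[0,0,-0.03],"dr":[0,0,0]},{"offset":[0,0,-0.06],"dr":[0,0,0]},{"offset":[0,0,-0.09],"dr":[0,0,0]},{"offset":[0,0,-0.12],"dr":[0,0,0]},{"offset":[0,0,-0.12],"dr":[0,0,0]},{"offset":[0,0,-0.12],"dr":[0,0,0]}]}}

```text
time_s: 48.05
position: [0.564, 0.0144, 0.3355]
tcp_rot: [[-0.991, -0.131, 0.006], [-0.131, 0.991, -0.001], [-0.006, -0.002, -1.0]]
force: [0.3, 0.5, -0.6]
opening: 0.699
grasp_force: 0.0
```

```bash
python3 - <<'E'
from rig import viewer,bot; from h import *
W=viewer.capture("wrist"); Q=viewer.capture("scene")
c=np.zeros((600,800,3),np.uint8)
c[:300,:400]=cv2.resize(W["color"],(400,300)); c[300:,:400]=cv2.resize(Q["color"],(400,300))
c[:,400:]=cv2.resize(Q["color"][130:280,205:305],(400,600),interpolation=3)
cv2.imwrite("pics/c3.png",cv2.convertScaleAbs(c[:,:,::-1],alpha=1.5))
E
python3 a.py
```

```text
48.15 [0.56211117 0.01463654 0.33226348] [0.12180143 0.65048614 0.51107752] 0.6995997792892921 0.0
beta 205.6 r 49.4 tangential(resist) -0.1 radial -0.7
```

View pics/c3.png

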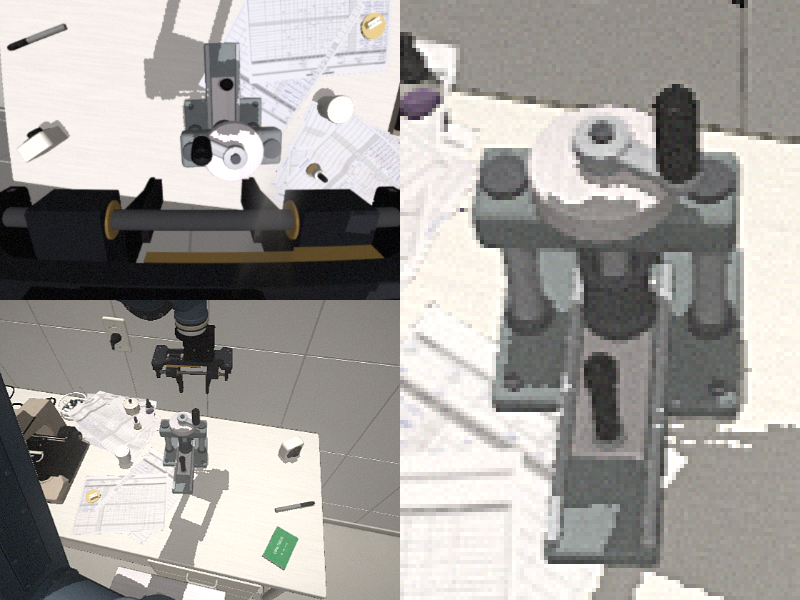

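The slide is still home (handle top at the same scene pixel, about (255,220)), the crank stands still with its knob at the right, the gripper is clear and the cup, bottle and timer have not moved. Handing in.

```bash
python3 -c "
from rig import ticket; print(ticket.hand_in())"
```

```text
the job is handed in; nothing more can be done
None
```

The job is handed in, with no verdict returned: I pushed the slide home, cranked the ram onto the piston at about 13–15 N at the knob (roughly 170–185 N) and held it for over a second, then eased the crank back to about 9.8 rad, clear of the piston and the heavy point, and let go.

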